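Eject a glazed test tile from its nest and load it in the kiln setter

ROBOT

A 7-joint arm with a two-finger parallel gripper is mounted at the origin on the work surface; the furniture and walls round the work are solid. World frame = base frame: x ahead of the robot, y to its left, z up, the work surface at z = 0. Lengths are in m, angles in rad, forces in N, time in s.
With the tool pointing down it reaches from about 0.4 to 0.85 m from the base axis. Payload 4.5 kg.
Tool frame: the origin (TCP) lies on the centre line of the jaws, within the pads' length; the fingertips stand 25 mm ahead of it and the grasp point (between the pads) lies 6 mm ahead of it; z points along the fingers, y is the direction in which the jaws open and shut (so a half turn about z gives the same grasp; the last joint's range is limited). The gripper opens to 88 mm and grips with 3 to 60 N. Pads are 18 mm wide; open, the fingers measure 123 mm over their backs; the gripper's body (75 mm by 187 mm) begins 45 mm behind the grasp point.
Start: joints at [1.216, 0.689, -0.195, 1.565, 0.157, 0.902, -0.215], TCP at [0.237, -0.578, 0.236] pointing down, gripper open.
Joint ranges: [-3.01, 3.01], [-0.46, 2.08], [-1.47, 1.51], [0.13, 2.56], [-1, 4.14], [0.04, 2.09], [-2.66, 2.66]. Speed limits (rad/s): [2.57, 2.57, 3.14, 3.14, 3.14, 3.14, 3.14].

INTERFACE

Orientations are given as a unit quaternion [x, y, z, w].
In Python, from plant import r, eyes gives the robot as it stands.
- The arm moves only by the tool servo_tool, never from a script. Its argument "deltas" is a list of rows, each an object of numbers: "dx", "dy", "dz": the shift along the tool's x, y, z in units of 60 mm (1.0 is 60 mm); "ax", "ay", "az": the turn, a rotation vector about the tool's x, y, z in units of 6 degrees (1.0 is 6 degrees); "hand": the finger opening in mm, from 0 to 88.1. A call has 1 to 10 rows; each row is the pose to reach, as a shift and turn from the pose commanded when the call began, along the tool's axes at that moment; what a row does not reach only later rows make up. A row lasts 1/8 s, in which the tool goes at most 62.5 mm and 10.7 degrees, less where a joint would pass 70% of its speed; a pose out of reach is approached as far as the arm can. A call with a gripper value outside its range is refused whole. The fingers move at their own pace and stop on an object; "newtons" is the grip in N (left out, the last holds). Time passes only in rows, so rows that repeat a pose let the fingers close. It gives the time, the measured TCP pose, the force and the opening at its end, in the units of the state.
- r.get_state(): the state, without advancing time (a new reading comes with each control period).
- eyes.snapshot(name): name is "scene" or "top" or "wrist"; returns (picture, depth): 480x640x3 uint8, red, green, blue; 480x640 float32, m along the optical axis (not along the pixel's ray), 0 where there is no reading.
- eyes.camera_model(name): a dict with "fx", "fy", "cx", "cy" (pixels), "pose" (4x4, takes a point from camera to world coordinates). Camera axes: x right, y up, looking along -z (the intrinsics and any distortion apply to the point x, -y, -z); pixel columns grow to the right and rows downward; lengths in m; the calibration is good to about 2 mm. A picture is of the moment at which its call begins: read the wrist's pose just before it. camera_model takes no time and is no camera call; for the wrist camera it gives the pose at the moment of the call.
- r.finish_job(): hands the job in, once; it reports no verdict.
The state is a dict: "clock": time; "q": joint angles; "qd": joint speeds; "joint_torque": joint torques, N m; "tool_pos": TCP position; "eef_rot": TCP orientation; "contact_force": force on the tool from outside, world axes, zero at the start; "moment": the same for the moment, N m; "opening": opening from 0.0 (shut) to 1.0 (fully open).
Only numpy, scipy, OpenCV 4.12 (cv2) and the standard library are available. Lean on these libraries where they do the work, as an engineer would, in place of code of your own. Each camera call takes 0.05 s, during which the arm holds its last target.

TASK

Press the red lever of the glazing nest all the way down so that the blue test tile rises out of its pocket, then take the tile by its two short ends (fences block its long edges) and lay it down flat on the round plaster bat, well on it, and let go. Take it again by its two long edges and lay it in the terracotta kiln setter between the two end walls, flat on the ribs, blue face up and wholly over the setter's base; either end may lead. Do not drop the tile.

Things in the scene. Friction and masses are not known exactly. Their poses are not given: they have to be found in the camera images.
- nest: Fixed aluminium block 130 (x) x 100 (y) x 34 mm high. Origin: centre of its underside. Centred in its top: a 60 x 45 mm pocket (long in x) 9 mm deep. Beside its long sides stand dark steel fences, 60 mm long, inner faces at y = +-25 mm, tops 54 mm above the table: the tile can be gripped only by its short ends, where the top is clear. The lever sticks out at -x.
- lever (a joint): Ejector lever, rad: 0 = up (start), 0.40 = fully down on its stop. It pivots on a pin along nest y at nest (-75, 0, 22) mm; its red pad's middle is 85 mm from the pin. 3 to 5 N down on the pad moves it; friction holds it where it is left. It lifts the ejector plate, and the tile on it, 32.5 mm per rad, 13 mm in all.
- lever_pad (a point): Middle of the top of the lever's red pad (34 mm along the arm, 36 mm across, along nest y): press it down from above. At the start it lies near nest (-153, 0, 57) mm, fully down near nest (-160, 0, 24) mm.
- tile: Glaze test tile 56 (x) x 41 (y) x 9 mm, about 40 g, bare clay, half its upper face glazed blue. Origin: centre of its underside; z up out of the glazed face. It starts in the nest's pocket, x along nest x, top flush with the block. Lever fully down: its underside is 38 mm above the table, 4 mm above the block's top, on a 36 x 28 mm plate.
- bat: Fixed round plaster bat, a plain off-white disc 150 mm in diameter, 15 mm thick, flat top 15 mm above the table. Origin: centre of its underside. It and the setter may change places. Keep clear of the fixed grey turntable nearer the robot: a disc 228 mm across, top 137 mm above the table, centred 310 mm straight ahead of the base.
- setter: Fixed terracotta-red kiln setter: base 83 (x) x 66 (y) x 12 mm, an end wall 10 mm thick at each x end, tops 34 mm above the table, 63 mm clear between them; open on both y sides. Two ribs along x, 3 mm high at y = +-11 mm, carry the tile: its underside ends 15 mm above the table. Origin: centre of its underside; the tile's long side goes along x.
Things that resemble listed ones, but are neither listed nor needed, are in the scene too. Of the things that look like the tile, the smaller one is meant.

How it is judged:
On the way, in this order (a step that is already met when the one before it is completed fails the run):
1. the lever is fully down (within 0.04 rad) and the tile has risen out of its pocket (value of joint lever above 0.36 rad and z of tile in the frame of nest between 0.0355 and 0.0405 m and horizontal distance between tile and nest below 0.012 m and angle between tile's own z axis and vertical below 0.08 rad), for 0.2 s.
2. the tile lies flat on the bat, its centre within 60 mm of the bat's, at rest and let go (horizontal distance between tile and bat below 0.06 m and z of tile in the frame of bat between 0.013 and 0.017 m and angle between tile's own z axis and vertical below 0.08 rad and contact force between the fingers and tile below 0.05 N and linear speed of tile below 0.02 m/s), for 0.3 s.
At the end, for the whole second after the job is handed in: The tile rests flat in the setter (underside 13 to 17 mm above its foot, tilt under 0.08 rad), blue face up, long side along setter x within 0.2 rad either way, centre within 6 mm in setter x and 12.5 mm in setter y of the setter's centre, at rest (x of tile in the frame of setter between -0.006 and 0.006 m and y of tile in the frame of setter between -0.0125 and 0.0125 m and z of tile in the frame of setter between 0.013 and 0.017 m and angle between tile's own z axis and vertical below 0.08 rad and angle between the x axis of tile and the x axis of setter, either way round below 0.2 rad and linear speed of tile below 0.02 m/s); the robot touches nothing.
It fails at once if the tile is dropped (it moves faster than 1.5 m/s) or falls off the table (linear speed of tile above 1.5 m/s or height (world z) of tile below -0.03 m).
It also fails if it takes over 70 s, if anything falls off the work surface, if the arm or the gripper's body presses on something with over 40 N, if the wrist force passes 120 N, or if a joint passes its speed limit or range.

## Working session

There is one attempt and no reset: what is moved stays moved. The work goes in short steps, Python scripts to look and compute and a tool call to move; the robot and the scene stay as the last step left them, time stands still between calls to the robot, and variables do not carry over. Pictures are saved under pics/ and viewed, and the job is handed in when it is done.

Besides the shell and the picture viewer there is one more tool, called after "Request:" in YAML: its name, and indented under it one key for each argument. servo_tool: Moves the arm, as the interface text tells. Its arguments: {"type":"object","properties":{"deltas":{"type":"array","items":{"type":"object","properties":{"dx":{"type":"number"},"dy":{"type":"number"},"dz":{"type":"number"},"ax":{"type":"number"},"ay":{"type":"number"},"az":{"type":"number"},"hand":{"type":"number"}}}},"newtons":{"type":"number"}},"required":["deltas"]}

```bash
ls; mkdir -p pics
python3 - <<'E'
from plant import r, eyes
import cv2,numpy as np
s=r.get_state(); print(s)
for n in ("scene","top"):
    p,d=eyes.snapshot(n); m=eyes.camera_model(n)
    cv2.imwrite(f"pics/{n}0.png",p[:,:,::-1]); np.savez(f"pics/{n}0.npz",p=p,d=d,**{k:m[k] for k in("fx","fy","cx","cy","pose")}); print({k:v for k,v in m.items()})
E
```

```text
pics
{'clock': 0.0, 'q': array([ 1.21578876,  0.68998359, -0.1944953 ,  1.56637807,  0.15730653,
        0.90253132, -0.21510467]), 'qd': array([-0.00144186,  0.00083982,  0.00180608,  0.00051982,  0.00105445,
       -0.00122803,  0.00182617]), 'joint_torque': array([-3.45416429e-04, -5.27548921e+01, -1.26696389e+00, -1.53424716e+01,
       -5.25908649e-02,  6.67582965e-03,  2.05349984e-04]), 'tool_pos': array([ 0.23661387, -0.57775707,  0.23470077]), 'eef_rot': array([ 9.81155470e-01,  1.93217579e-01, -2.63042737e-04, -9.17348695e-04]), 'contact_force': array([ 0.03592282, -0.34362556,  0.0670128 ]), 'moment': array([ 0.0273658 ,  0.00711876, -0.00989266]), 'opening': 1.0019675462778823}
{'fx': 473.67800524123425, 'fy': 473.67800524123425, 'cx': 322.25126961986535, 'cy': 238.02615211732007, 'pose': array([[-0.62080887,  0.51925474, -0.58734221, -0.10186601],
       [-0.78374827, -0.3935872 ,  0.48044539,  0.52299536],
       [ 0.01830318,  0.75859319,  0.65130742,  0.7523402 ],
       [ 0.        ,  0.        ,  0.        ,  1.        ]])}
{'fx': 491.3268481259567, 'fy': 491.3268481259567, 'cx': 322.77432357347504, 'cy': 237.87101699299046, 'pose': array([[ 0.02403098,  0.99467422, -0.10022829,  0.3843453 ],
       [-0.99961264,  0.02249965, -0.01638112, -0.00379502],
       [-0.01403878,  0.10058312,  0.99482961,  1.16888494],
       [ 0.        ,  0.        ,  0.        ,  1.        ]])}
```

View pics/scene0.png

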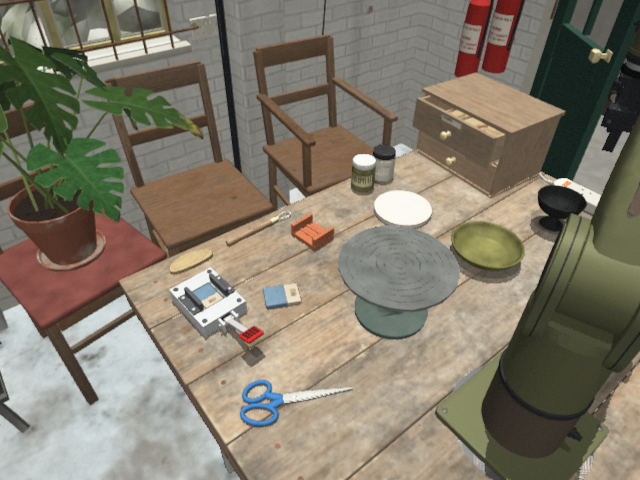

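View pics/top0.png

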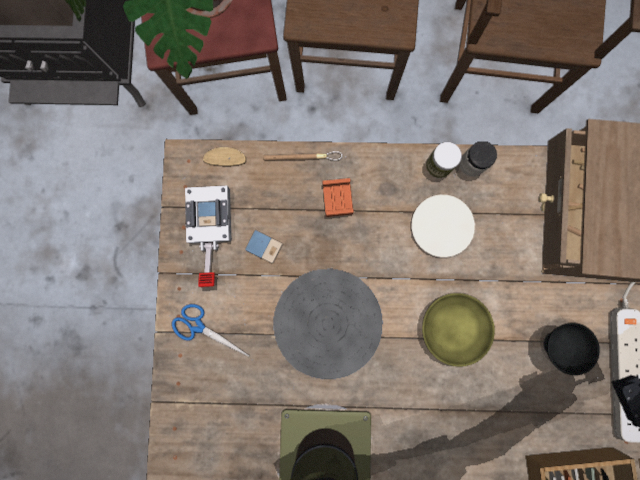

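The top view shows the nest at about (207,213) with the lever pad at (206,280). The setter is at (338,197) and the bat at (443,226). There are two tile-like things: one in the nest pocket at (207,213) and a loose one at (264,246). The smaller one, in the pocket, should be the one meant, so I'll measure both.

```bash
cat > h.py <<'E'
import numpy as np,cv2
def load(n):
    z=np.load(f"pics/{n}.npz"); return z
def cloud(z):
    d=z['d']; v,u=np.mgrid[0:480,0:640]
    X=(u-z['cx'])/z['fx']*d; Y=-(v-z['cy'])/z['fy']*d
    P=np.stack([X,Y,-d],-1)@z['pose'][:3,:3].T+z['pose'][:3,3]
    P[d==0]=np.nan; return P
def ray(z,u,v,h):
    dr=z['pose'][:3,:3]@np.array([(u-z['cx'])/z['fx'],-(v-z['cy'])/z['fy'],-1]); o=z['pose'][:3,3]
    return o+dr*(h-o[2])/dr[2]
E
python3 - <<'E'
from h import *
z=load('top0');P=cloud(z);p=z['p']
hsv=cv2.cvtColor(p,cv2.COLOR_RGB2HSV)
big=cv2.resize(p[130:310,150:330],None,fx=4.4,fy=3.3,interpolation=cv2.INTER_CUBIC)
big=cv2.resize(p[150:300,160:360],None,fx=4,fy=4,interpolation=cv2.INTER_CUBIC)
cv2.imwrite('pics/crop0.png',big[:,:,::-1])
def rep(name,m,box):
    u0,u1,v0,v1=box; k=np.zeros(m.shape,bool);k[v0:v1,u0:u1]=1;k&=m
    k&=np.isfinite(P[...,2])
    q=P[k]; r=cv2.minAreaRect(q[:,:2].astype(np.float32)*1000)
    print(name,k.sum(),'mean',q.mean(0).round(4),'rect',r,'z',np.percentile(q[:,2],[5,50,95]).round(4))
Z=P[...,2]
rep('bat',(Z>.008)&(Z<.022),(405,480,190,262))
rep('table',(Z<.5),(380,400,200,260))
rep('setter',(Z>.006)&(hsv[...,0]<15)&(hsv[...,1]>150),(315,360,170,222))
rep('setterwalls',(Z>.026),(315,360,170,222))
rep('nesttop',(Z>.028)&(Z<.041),(180,235,180,247))
rep('fence',(Z>.045),(180,235,180,247))
rep('pad',(hsv[...,1]>180)&((hsv[...,0]<8)|(hsv[...,0]>172)),(190,225,265,295))
rep('decoy',(Z>.004),(245,285,230,265))
blue=(hsv[...,0]>95)&(hsv[...,0]<120)&(hsv[...,1]>80)
rep('nestblue',blue,(195,220,195,222))
rep('decoyblue',blue,(240,290,230,265))
E
```

```text
bat 3137 mean [ 0.537  -0.2659  0.0151] rect ((537.8262939453125, -266.1690368652344), (147.29910278320312, 149.195556640625), 44.88999938964844) z [0.0115 0.0151 0.0188]
table 1195 mean [ 0.5259 -0.1436 -0.    ] rect ((526.4564208984375, -143.92825317382812), (142.9506378173828, 46.947593688964844), 0.49254029989242554) z [-0.0039  0.      0.0039]
setter 910 mean [ 0.5978 -0.0172  0.0177] rect ((596.8092651367188, -17.09954833984375), (80.56266021728516, 63.530086517333984), 6.522686004638672) z [0.0088 0.0136 0.0355]
setterwalls 259 mean [ 0.5982 -0.0165  0.0334] rect ((598.689697265625, -16.26435089111328), (83.95116424560547, 65.8492202758789), 7.698568344116211) z [0.0287 0.0337 0.0372]
nesttop 2096 mean [0.5483 0.2879 0.0341] rect ((544.7747802734375, 288.6844787597656), (143.36146545410156, 101.10733032226562), 3.683682441711426) z [0.0298 0.034  0.0386]
fence 224 mean [0.5514 0.289  0.0526] rect ((550.8179931640625, 285.929931640625), (59.53223419189453, 73.4588623046875), 3.740344285964966) z [0.0459 0.0529 0.0569]
pad 190 mean [0.3964 0.2763 0.057 ] rect ((396.1376953125, 277.008544921875), (29.816673278808594, 34.65007781982422), 2.773106098175049) z [0.0512 0.0575 0.0626]
decoy 717 mean [0.4785 0.1559 0.0109] rect ((477.3829040527344, 154.24044799804688), (80.5982666015625, 92.62256622314453), 3.0751233100891113) z [0.0061 0.011  0.0148]
nestblue 59 mean [0.5615 0.2879 0.0335] rect ((560.5736083984375, 289.3265075683594), (29.187206268310547, 36.32098388671875), 2.5834829807281494) z [0.0299 0.0334 0.0376]
decoyblue 118 mean [0.4846 0.1671 0.0116] rect ((483.4637451171875, 168.230224609375), (38.718910217285156, 47.59210205078125), 64.66143798828125) z [0.0079 0.0117 0.0147]
```

View pics/crop0.png

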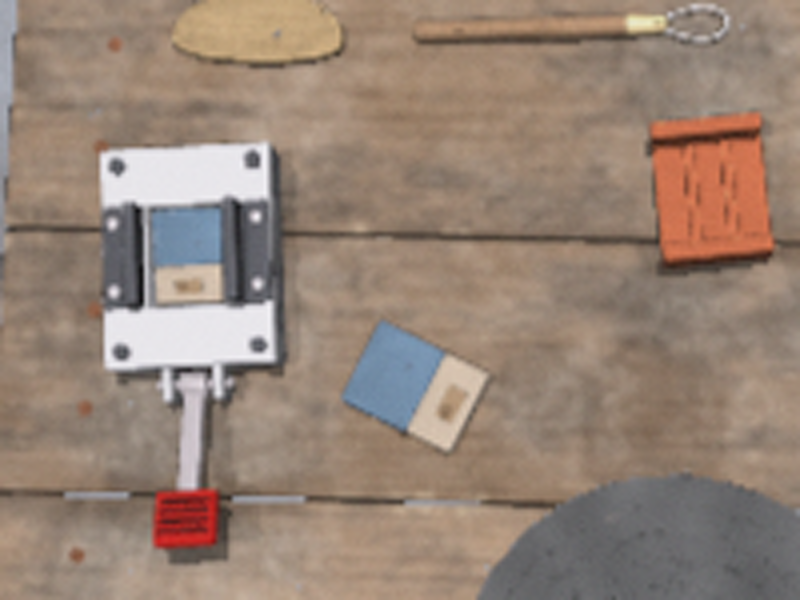

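The pocket tile's blue half measures about 36 mm across, against 48 mm on the loose one. So the tile in the nest is the smaller one and the one meant. In the crop it sits at (185,255) between the fences.

Poses measured from the top view:

| Thing | Position (m) | Yaw |
|---|---|---|
| nest | (0.550, 0.287) | +3.8° |
| pad | (0.396, 0.277, 0.057) | – |
| setter | (0.598, -0.017) | +7° |
| bat | (0.5375, -0.266) | – |

The measured heights and sizes agree with the ones given.

```bash
cat >> h.py <<'E'
from scipy.spatial.transform import Rotation as Rn
def go(s,targets):
    """targets: list of (x,y,z,yaw of tool y in deg); prints deltas (units) from pose s"""
    R0=Rn.from_quat(s['eef_rot']); p0=np.array(s['tool_pos'])
    for x,y,z,a in targets:
        d=R0.inv().apply(np.array([x,y,z])-p0)/.06
        ty=np.array([np.cos(np.radians(a)),np.sin(np.radians(a)),0]); tz=np.array([0,0,-1.]); tx=np.cross(ty,tz)
        rv=(R0.inv()*Rn.from_matrix(np.c_[tx,ty,tz])).as_rotvec(degrees=True)/6
        print('d',d.round(3),'a',rv.round(3))
def st(r):
    s=r.get_state(); R=Rn.from_quat(s['eef_rot']).as_matrix()
    print('t%.2f'%s['clock'],'p',s['tool_pos'].round(4),'tooly yaw %.2f'%np.degrees(np.arctan2(R[1,1],R[0,1])),'tz',R[:,2].round(3),'F',s['contact_force'].round(1),'op %.3f'%s['opening'],'q',s['q'].round(2)); return s
E
python3 - <<'E'
from h import *
from plant import r
s=st(r)
go(s,[(.45,-.4,.235,-68),(.58,-.1,.235,-30),(.5,.25,.235,3.8),(.396,.277,.2,3.8)])
E
```

```text
t0.10 p [ 0.2367 -0.5779  0.2348] tooly yaw -67.72 tz [-0.001  0.001 -1.   ] F [ 0.1  0.9 -0.4] op 0.999 q [ 1.22  0.69 -0.19  1.57  0.16  0.9  -0.22]
d [ 4.414e+00 -1.395e+00 -2.000e-03] a [-0.015  0.001  0.047]
d [ 8.315e+00 -5.200e+00  4.000e-03] a [-1.500e-02 -4.000e-03 -6.286e+00]
d [  9.293 -11.103   0.013] a [-1.400e-02 -9.000e-03 -1.192e+01]
d [  7.859 -12.176   0.599] a [-1.400e-02 -9.000e-03 -1.192e+01]
```

Request:
servo_tool:
  deltas:
    - {"dx": 1.1, "dy": -0.35, "hand": 0}
    - {"dx": 2.2, "dy": -0.7, "hand": 0}
    - {"dx": 3.3, "dy": -1.05, "hand": 0}
    - {"dx": 4.4, "dy": -1.4, "hand": 0}
    - {"dx": 5.2, "dy": -2.2, "az": -1.2, "hand": 0}
    - {"dx": 6.0, "dy": -2.9, "az": -2.5, "hand": 0}
    - {"dx": 6.8, "dy": -3.7, "az": -3.8, "hand": 0}
    - {"dx": 7.6, "dy": -4.4, "az": -5.0, "hand": 0}
    - {"dx": 8.3, "dy": -5.2, "az": -6.3, "hand": 0}
    - {"dx": 8.3, "dy": -5.2, "az": -6.3, "hand": 0}

```text
schema error: expected keys dx, dy, dz, ax, ay, az, hand
```

Run:
```python
from h import *
from plant import r
s=st(r)
go(s,[(.58,.07,.235,-12),(.5,.25,.235,3.8),(.396,.277,.15,3.8)])
```

```text
t0.10 p [ 0.2367 -0.5779  0.2348] tooly yaw -67.72 tz [-0.001  0.001 -1.   ] F [ 0.1  0.9 -0.4] op 0.999 q [ 1.22  0.69 -0.19  1.57  0.16  0.9  -0.22]
d [ 9.389e+00 -7.822e+00  8.000e-03] a [-1.500e-02 -6.000e-03 -9.286e+00]
d [  9.293 -11.103   0.013] a [-1.400e-02 -9.000e-03 -1.192e+01]
d [  7.86  -12.175   1.432] a [-1.400e-02 -9.000e-03 -1.192e+01]
```

All seven keys are needed in every row.

Request:
servo_tool:
  deltas:
    - {"dx": 1.1, "dy": -0.35, "dz": 0, "ax": 0, "ay": 0, "az": 0, "hand": 0}
    - {"dx": 2.2, "dy": -0.7, "dz": 0, "ax": 0, "ay": 0, "az": 0, "hand": 0}
    - {"dx": 3.3, "dy": -1.05, "dz": 0, "ax": 0, "ay": 0, "az": 0, "hand": 0}
    - {"dx": 4.4, "dy": -1.4, "dz": 0, "ax": 0, "ay": 0, "az": 0, "hand": 0}
    - {"dx": 5.2, "dy": -2.2, "dz": 0, "ax": 0, "ay": 0, "az": -1.2, "hand": 0}
    - {"dx": 6.0, "dy": -2.9, "dz": 0, "ax": 0, "ay": 0, "az": -2.5, "hand": 0}
    - {"dx": 6.8, "dy": -3.7, "dz": 0, "ax": 0, "ay": 0, "az": -3.8, "hand": 0}
    - {"dx": 7.6, "dy": -4.4, "dz": 0, "ax": 0, "ay": 0, "az": -5.0, "hand": 0}
    - {"dx": 8.3, "dy": -5.2, "dz": 0, "ax": 0, "ay": 0, "az": -6.3, "hand": 0}
    - {"dx": 8.3, "dy": -5.2, "dz": 0, "ax": 0, "ay": 0, "az": -6.3, "hand": 0}

```text
clock: 1.35
tool_pos: [0.5802, -0.0968, 0.2353]
eef_rot: [0.864, 0.503, 0.0, -0.001]
contact_force: [-0.1, -0.1, 0.0]
opening: 0.002
```

Run:
```python
from h import *
from plant import r
s=st(r)
go(s,[(.58,.07,.235,-12),(.5,.25,.235,3.8),(.396,.277,.15,3.8)])
```

```text
t1.35 p [ 0.5802 -0.0968  0.2353] tooly yaw -29.64 tz [-0.     0.002 -1.   ] F [-0.1 -0.1  0. ] op 0.002 q [ 0.28  0.65 -0.33  1.68  0.26  0.86 -0.67]
d [ 2.415 -1.378  0.01 ] a [-0.007 -0.018 -2.94 ]
d [ 4.363 -4.02   0.016] a [-5.000e-03 -1.900e-02 -5.573e+00]
d [ 3.894 -5.748  1.434] a [-5.000e-03 -1.900e-02 -5.573e+00]
```

Request:
servo_tool:
  deltas:
    - {"dx": 0.8, "dy": -0.5, "dz": 0, "ax": 0, "ay": 0, "az": -1.0, "hand": 0}
    - {"dx": 1.6, "dy": -0.9, "dz": 0, "ax": 0, "ay": 0, "az": -2.0, "hand": 0}
    - {"dx": 2.4, "dy": -1.4, "dz": 0, "ax": 0, "ay": 0, "az": -3.0, "hand": 0}
    - {"dx": 3.0, "dy": -2.2, "dz": 0, "ax": 0, "ay": 0, "az": -4.0, "hand": 0}
    - {"dx": 3.7, "dy": -3.1, "dz": 0, "ax": 0, "ay": 0, "az": -5.0, "hand": 0}
    - {"dx": 4.36, "dy": -4.0, "dz": 0, "ax": 0, "ay": 0, "az": -5.57, "hand": 0}
    - {"dx": 4.1, "dy": -4.9, "dz": 0.5, "ax": 0, "ay": 0, "az": -5.57, "hand": 0}
    - {"dx": 3.9, "dy": -5.75, "dz": 1.0, "ax": 0, "ay": 0, "az": -5.57, "hand": 0}
    - {"dx": 3.9, "dy": -5.75, "dz": 1.43, "ax": 0, "ay": 0, "az": -5.57, "hand": 0}
    - {"dx": 3.9, "dy": -5.75, "dz": 1.43, "ax": 0, "ay": 0, "az": -5.57, "hand": 0}

```text
clock: 2.6
tool_pos: [0.3957, 0.2734, 0.1484]
eef_rot: [0.684, 0.729, -0.002, -0.0]
contact_force: [0.8, -0.6, 1.1]
opening: 0.002
```

Run:
```python
from h import *
from plant import r,eyes
s=st(r)
go(s,[(.396,.2765,.095,3.8),(.391,.276,.065,3.8),(.389,.276,.048,3.8)])
p,d=eyes.snapshot('top');cv2.imwrite('pics/top1.png',p[:,:,::-1])
p,d=eyes.snapshot('wrist');cv2.imwrite('pics/wrist1.png',p[:,:,::-1])
```

```text
t2.60 p [0.3957 0.2734 0.1484] tooly yaw 3.61 tz [-0.003 -0.003 -1.   ] F [ 0.8 -0.6  1.1] op 0.002 q [-0.48  0.67 -0.35  2.07  0.47  0.49 -1.12]
d [0.053 0.012 0.89 ] a [-0.032  0.028 -0.031]
d [ 0.052 -0.07   1.39 ] a [-0.032  0.028 -0.031]
d [ 0.055 -0.102  1.674] a [-0.032  0.028 -0.031]
```

View pics/wrist1.png

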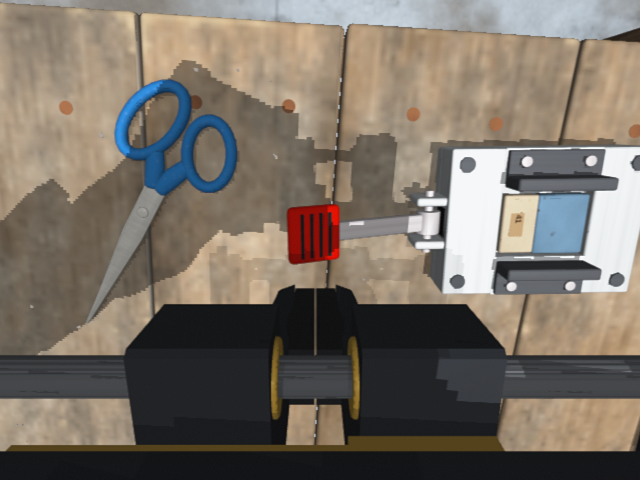

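The wrist view shows the red pad at (313,234) directly ahead of the closed jaws at (315,310). Next I press down in stages.

Request:
servo_tool:
  deltas:
    - {"dx": 0.03, "dy": 0, "dz": 0.4, "ax": 0, "ay": 0, "az": 0, "hand": 0}
    - {"dx": 0.05, "dy": 0, "dz": 0.75, "ax": 0, "ay": 0, "az": 0, "hand": 0}
    - {"dx": 0.05, "dy": 0, "dz": 0.95, "ax": 0, "ay": 0, "az": 0, "hand": 0}
    - {"dx": 0.05, "dy": -0.02, "dz": 1.1, "ax": 0, "ay": 0, "az": 0, "hand": 0}
    - {"dx": 0.05, "dy": -0.05, "dz": 1.25, "ax": 0, "ay": 0, "az": 0, "hand": 0}
    - {"dx": 0.05, "dy": -0.08, "dz": 1.4, "ax": 0, "ay": 0, "az": 0, "hand": 0}
    - {"dx": 0.05, "dy": -0.1, "dz": 1.5, "ax": 0, "ay": 0, "az": 0, "hand": 0}
    - {"dx": 0.05, "dy": -0.1, "dz": 1.58, "ax": 0, "ay": 0, "az": 0, "hand": 0}
    - {"dx": 0.05, "dy": -0.1, "dz": 1.62, "ax": 0, "ay": 0, "az": 0, "hand": 0}
    - {"dx": 0.05, "dy": -0.1, "dz": 1.64, "ax": 0, "ay": 0, "az": 0, "hand": 0}

```text
clock: 3.95
tool_pos: [0.3909, 0.2767, 0.0513]
eef_rot: [0.685, 0.728, -0.0, -0.0]
contact_force: [-1.6, -0.3, 3.2]
opening: 0.005
```

Run:
```python
from h import *
from plant import r,eyes
s=st(r)
n='wrist';m=eyes.camera_model(n);p,d=eyes.snapshot(n);cv2.imwrite('pics/wrist2.png',p[:,:,::-1]);np.savez("pics/wrist2.npz",p=p,d=d,**{k:m[k] for k in("fx","fy","cx","cy","pose")})
```

```text
t3.95 p [0.3909 0.2767 0.0513] tooly yaw 3.51 tz [-0. -0. -1.] F [-1.6 -0.3  3.2] op 0.005 q [-0.62  0.84 -0.15  2.13  0.59  0.21 -1.24]
```

View pics/wrist2.png

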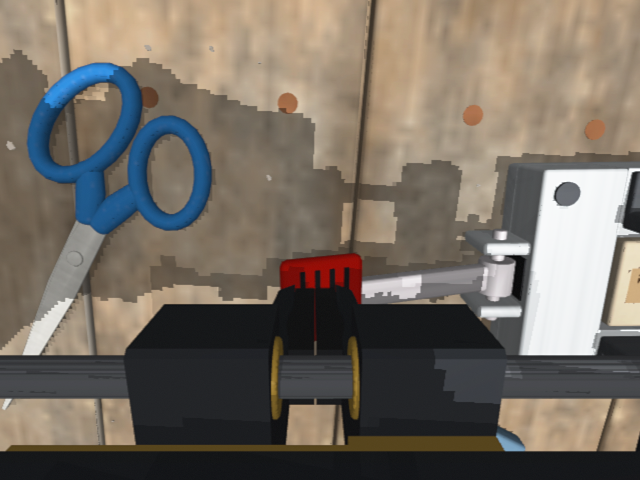

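The tips are on the pad at (320,280) at z of about 0.026, with 3 N of force. I'll press on to the stop.

Request:
servo_tool:
  deltas:
    - {"dx": 0, "dy": -0.02, "dz": 0.03, "ax": 0, "ay": 0, "az": 0, "hand": 0}
    - {"dx": 0, "dy": -0.02, "dz": 0.05, "ax": 0, "ay": 0, "az": 0, "hand": 0}
    - {"dx": 0, "dy": -0.02, "dz": 0.07, "ax": 0, "ay": 0, "az": 0, "hand": 0}
    - {"dx": 0, "dy": -0.02, "dz": 0.07, "ax": 0, "ay": 0, "az": 0, "hand": 0}

```text
clock: 4.5
tool_pos: [0.3897, 0.2766, 0.047]
eef_rot: [0.685, 0.728, -0.0, -0.0]
contact_force: [-1.4, 0.1, 1.3]
opening: 0.002
```

Request:
servo_tool:
  deltas:
    - {"dx": 0, "dy": 0, "dz": 0.03, "ax": 0, "ay": 0, "az": 0, "hand": 0}
    - {"dx": 0, "dy": 0, "dz": 0.05, "ax": 0, "ay": 0, "az": 0, "hand": 0}
    - {"dx": 0, "dy": 0, "dz": 0.05, "ax": 0, "ay": 0, "az": 0, "hand": 0}

```text
clock: 4.88
tool_pos: [0.3899, 0.2766, 0.044]
eef_rot: [0.685, 0.728, -0.0, 0.0]
contact_force: [0.1, -0.5, 1.1]
opening: 0.008
```

Run:
```python
from h import *
from plant import r,eyes
s=st(r)
for n in('wrist','scene'):
    m=eyes.camera_model(n);p,d=eyes.snapshot(n);np.savez(f"pics/{n}3.npz",p=p,d=d,**{k:m[k] for k in("fx","fy","cx","cy","pose")})
    z=load(n+'3');P=cloud(z);
    if n=='scene': cv2.imwrite('pics/scene3.png',cv2.resize(p[250:400,140:300],None,fx=4,fy=4)[:,:,::-1])
    else: cv2.imwrite('pics/wrist3.png',p[:,:,::-1])
    hsv=cv2.cvtColor(p,cv2.COLOR_RGB2HSV)
    k=(abs(P[...,0]-.55)<.025)&(abs(P[...,1]-.287)<.016)&np.isfinite(P[...,2])
    if k.sum(): print(n,k.sum(),np.percentile(P[k][:,2],[5,25,50,75,95]))
    k=(hsv[...,1]>180)&((hsv[...,0]<8)|(hsv[...,0]>172))&(abs(P[...,0]-.39)<.03)&(abs(P[...,1]-.277)<.03)
    if k.sum(): print('pad',k.sum(),P[k].mean(0),np.percentile(P[k][:,2],[5,50,95]))
s=st(r)
```

```text
t4.88 p [0.3899 0.2766 0.044 ] tooly yaw 3.50 tz [ 0. -0. -1.] F [ 0.1 -0.5  1.1] op 0.008 q [-0.63  0.86 -0.14  2.14  0.6   0.18 -1.25]
wrist 165 [0.02400114 0.02518833 0.0373298  0.03793778 0.0386341 ]
pad 2289 [0.39250173 0.29113446 0.04336923] [0.03984264 0.0433807  0.04675309]
scene 154 [0.03594679 0.0371254  0.03789956 0.03887149 0.03997961]
pad 84 [0.38574249 0.28869422 0.04422311] [0.04050994 0.04442448 0.04720821]
t4.97 p [0.3903 0.2766 0.044 ] tooly yaw 3.48 tz [ 0.001  0.    -1.   ] F [-0.3  1.  -0.5] op 0.001 q [-0.63  0.86 -0.14  2.13  0.6   0.18 -1.25]
```

View pics/scene3.png

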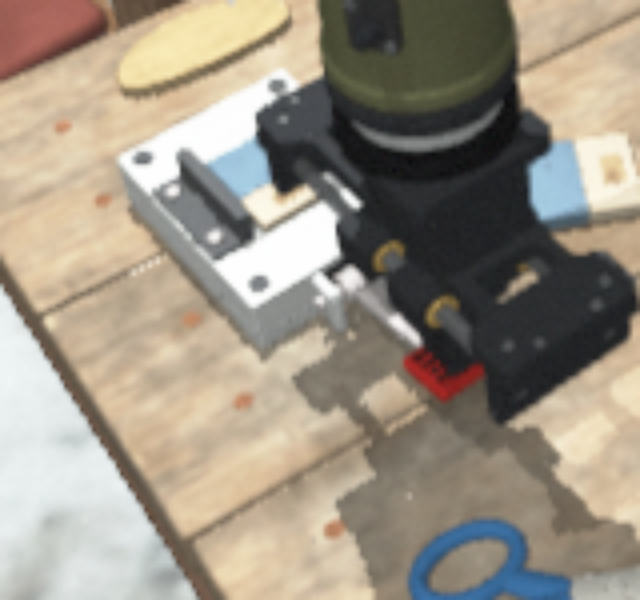

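View pics/wrist3.png

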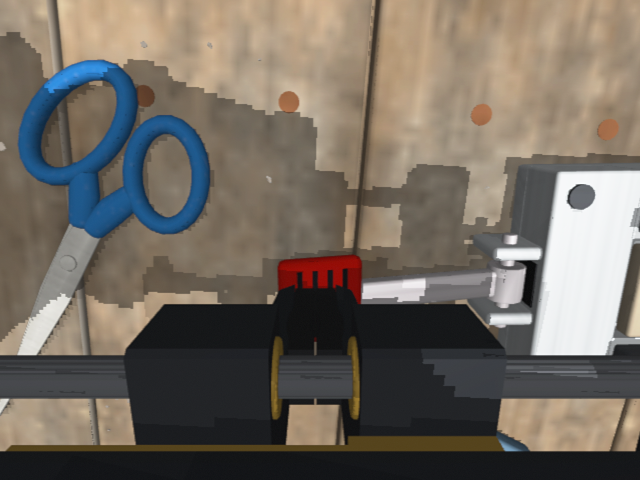

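Depth from two cameras puts the tile top at 0.038 and the pad at about 0.043, so the lever is only about a third of the way down. The tips read 0.019 with almost no force, which doesn't fit. I need to see where the tips really are.

Run:
```python
from h import *
from plant import r,eyes
s=st(r)
tip=s['tool_pos']+Rn.from_quat(s['eef_rot']).apply([0,0,.025])
print('tip',tip)
for n in('wrist3','scene3'):
    z=load(n);T=np.linalg.inv(z['pose'])
    for q in (s['tool_pos'],tip):
        c=T[:3,:3]@q+T[:3,3]; print(n,'px',z['cx']+z['fx']*c[0]/-c[2],z['cy']-z['fy']*c[1]/-c[2])
    P=cloud(z);hsv=cv2.cvtColor(z['p'],cv2.COLOR_RGB2HSV)
    k=(hsv[...,1]>180)&((hsv[...,0]<8)|(hsv[...,0]>172))&(abs(P[...,0]-.39)<.05)&(abs(P[...,1]-.277)<.05)
    print('pad ext',np.percentile(P[k],[2,50,98],axis=0).round(4))
    k=(abs(P[...,0]-.48)<.02)&(abs(P[...,1]-.36)<.015);print('table',np.nanmedian(P[k][:,2]))
    k=(abs(P[...,0]-.5)<.01)&(abs(P[...,1]-.32)<.015);print('nest',np.nanmedian(P[k][:,2]) if k.any() else None)
z=load('scene0');P=cloud(z);hsv=cv2.cvtColor(z['p'],cv2.COLOR_RGB2HSV)
k=(hsv[...,1]>180)&((hsv[...,0]<8)|(hsv[...,0]>172))&(abs(P[...,0]-.39)<.05)&(abs(P[...,1]-.277)<.05)
print('pad0 ext',np.percentile(P[k],[2,50,98],axis=0).round(4))
z=load('wrist3');cv2.imwrite('pics/w3c.png',cv2.resize(z['p'][230:400,220:420],None,fx=4,fy=3.5)[:,:,::-1])
```

```text
t4.97 p [0.3903 0.2766 0.044 ] tooly yaw 3.48 tz [ 0.001  0.    -1.   ] F [-0.3  1.  -0.5] op 0.001 q [-0.63  0.86 -0.14  2.13  0.6   0.18 -1.25]
tip [0.39031612 0.27664323 0.01897629]
wrist3 px 314.2356768434177 306.76419342953983
wrist3 px 314.35140859213294 283.59094931034315
pad ext [[0.3762 0.2816 0.0391]
 [0.3926 0.2919 0.0434]
 [0.408  0.2968 0.0472]]
table -0.00026750361469217443
nest 0.0338024598353293
scene3 px 253.8664289233077 338.8020101992689
scene3 px 254.87445642930157 347.09343928621723
pad ext [[0.3741 0.2736 0.0392]
 [0.3818 0.2906 0.0444]
 [0.4049 0.2959 0.0496]]
table -0.000624047134337391
nest 0.033479601786993496
pad0 ext [[0.3782 0.2636 0.051 ]
 [0.3881 0.2813 0.0589]
 [0.4085 0.2961 0.0626]]
```

View pics/w3c.png

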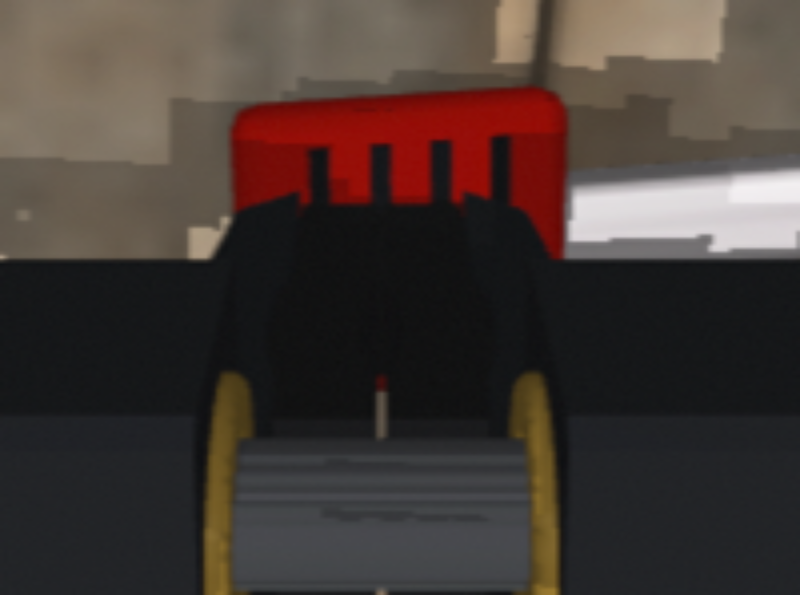

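Run:
```python
from h import *
for n in('wrist3','wrist2'):
    z=load(n);P=cloud(z)
    for v in range(262,310,4): print(n,v,P[v,312].round(4),P[v,290].round(4),z['p'][v,312])
print(load('wrist3')['pose'].round(4))
```

```text
wrist3 262 [0.3883 0.2951 0.0431] [0.3798 0.295  0.0444] [136  12   7]
wrist3 266 [0.3884 0.2939 0.0445] [0.38   0.294  0.0461] [149  13   6]
wrist3 270 [0.3885 0.2923 0.0446] [0.3801 0.2924 0.0463] [148  16   8]
wrist3 274 [0.3886 0.2908 0.045 ] [0.3801 0.2906 0.0458] [102  19  18]
wrist3 278 [0.3887 0.2895 0.0459] [0.3802 0.2888 0.0455] [101  17  17]
wrist3 282 [0.3888 0.2878 0.0458] [0.3803 0.2882 0.048 ] [101  17  16]
wrist3 286 [0.3888 0.2864 0.0462] [0.3804 0.2867 0.0485] [89 18 18]
wrist3 290 [0.3889 0.286  0.0494] [0.3807 0.2874 0.0539] [19 18 19]
wrist3 294 [0.3889 0.2858 0.0527] [0.3809 0.2868 0.0562] [18 17 19]
wrist3 298 [0.3889 0.2861 0.0572] [0.3811 0.2866 0.0594] [16 17 17]
wrist3 302 [0.389  0.2854 0.0591] [0.3813 0.287  0.0638] [16 16 18]
wrist3 306 [0.389  0.286  0.0638] [0.3815 0.2868 0.0665] [17 17 17]
wrist2 262 [0.3894 0.2952 0.0506] [0.3809 0.2953 0.0524] [140  13   7]
wrist2 266 [0.3895 0.2935 0.0504] [0.381  0.2939 0.0529] [150  12   7]
wrist2 270 [0.3896 0.2923 0.0517] [0.3811 0.2922 0.0528] [152  14   6]
wrist2 274 [0.3896 0.2909 0.0524] [0.3813 0.2914 0.0549] [152  13   3]
wrist2 278 [0.3897 0.2894 0.0527] [0.3813 0.2896 0.0544] [152  13   6]
wrist2 282 [0.3898 0.2876 0.0524] [0.3813 0.2874 0.053 ] [152  13   9]
wrist2 286 [nan nan nan] [0.3815 0.2867 0.0555] [151  12   4]
wrist2 290 [0.39   0.2857 0.0557] [0.3817 0.2869 0.0598] [17 19 18]
wrist2 294 [0.39   0.2855 0.0592] [0.382  0.2868 0.0633] [19 20 19]
wrist2 298 [0.39   0.2856 0.063 ] [0.3822 0.2871 0.0676] [17 19 19]
wrist2 302 [0.3901 0.2858 0.067 ] [0.3824 0.2869 0.0705] [15 15 16]
wrist2 306 [0.3901 0.2862 0.0713] [0.3825 0.2865 0.0729] [17 18 19]
[[ 0.9981 -0.059  -0.0163  0.3864]
 [ 0.0612  0.9618  0.2667  0.3453]
 [-0.     -0.2672  0.9636  0.1928]
 [ 0.      0.      0.      1.    ]]
```

The finger faces end at z of about 0.047 on the pad, so the tips really do rest on it. With the jaws shut, the tips are about level with the TCP reading rather than 25 mm ahead of it. Before pressing further I'll check the height of the gripper's body.

Run:
```python
from h import *
z=load('wrist3');P=cloud(z)
for u,v in((140,380),(180,340),(180,308),(220,340),(440,340),(480,330),(480,308),(440,308),(60,375),(20,375),(600,375),(315,310),(315,330),(315,350),(320,376),(290,376),(278,300),(100,460),(500,440)): print((u,v),P[v,u].round(4))
z=load('scene3');P=cloud(z)
k=(P[...,2]>.05)&(P[...,2]<.25)&(P[...,0]>.36)&(P[...,0]<.52)&(P[...,1]>.2)&(P[...,1]<.4)&(z['p'].max(-1)<60)
print(k.sum(),np.percentile(P[k],[0,1,5,10,25,50],axis=0).round(3))
for zz in np.arange(.03,.16,.01):
    kk=k&(P[...,2]>zz)&(P[...,2]<=zz+.01)
    if kk.any(): print(round(zz,3),kk.sum(),P[kk].min(0).round(3),P[kk].max(0).round(3))
```

```text
(140, 380) [0.36   0.3035 0.1344]
(180, 340) [0.3659 0.3098 0.1319]
(180, 308) [0.362  0.3096 0.1196]
(220, 340) [0.3723 0.3094 0.1305]
(440, 340) [0.4093 0.3125 0.1321]
(480, 330) [0.4178 0.3125 0.1275]
(480, 308) [0.4663 0.2709 0.0228]
(440, 308) [0.4135 0.3121 0.1181]
(60, 375) [0.3425 0.2989 0.1279]
(20, 375) [0.3357 0.2989 0.1285]
(600, 375) [0.4415 0.3047 0.1274]
(315, 310) [0.3906 0.2761 0.0457]
(315, 330) [0.3912 0.2673 0.0456]
(315, 350) [ 0.3934  0.2308 -0.0009]
(320, 376) [0.39   0.3016 0.1279]
(290, 376) [0.3845 0.3015 0.1282]
(278, 300) [0.377  0.2862 0.0608]
(100, 460) [0.3593 0.2991 0.1467]
(500, 440) [0.4966 0.1885 0.0096]
1024 [[0.36  0.242 0.05 ]
 [0.36  0.25  0.054]
 [0.361 0.262 0.068]
 [0.362 0.286 0.119]
 [0.368 0.298 0.134]
 [0.378 0.304 0.153]]
0.05 31 [0.375 0.276 0.05 ] [0.398 0.288 0.06 ]
0.06 24 [0.372 0.278 0.06 ] [0.396 0.287 0.069]
0.07 15 [0.373 0.282 0.071] [0.386 0.287 0.076]
0.08 6 [0.372 0.276 0.08 ] [0.378 0.287 0.088]
0.1 3 [0.36  0.27  0.108] [0.362 0.286 0.11 ]
0.11 38 [0.36  0.262 0.112] [0.468 0.316 0.12 ]
0.12 78 [0.36  0.296 0.12 ] [0.47  0.317 0.13 ]
0.13 180 [0.361 0.242 0.13 ] [0.469 0.317 0.138]
0.14 87 [0.362 0.292 0.14 ] [0.475 0.317 0.15 ]
0.15 105 [0.361 0.291 0.15 ] [0.471 0.316 0.16 ]
```

The body's underside is at 0.112 and the tips at 0.047. That 65 mm matches the stated gripper, so the hand is as described and the reported z reads about 28 mm too low here. x and y agree with the picture. From here I'll judge height by camera and force. The lever needs about 23 mm more.

Request:
servo_tool:
  deltas:
    - {"dx": 0, "dy": -0.01, "dz": 0.08, "ax": 0, "ay": 0, "az": 0, "hand": 0}
    - {"dx": 0, "dy": -0.02, "dz": 0.16, "ax": 0, "ay": 0, "az": 0, "hand": 0}
    - {"dx": 0, "dy": -0.03, "dz": 0.24, "ax": 0, "ay": 0, "az": 0, "hand": 0}
    - {"dx": 0, "dy": -0.03, "dz": 0.3, "ax": 0, "ay": 0, "az": 0, "hand": 0}
    - {"dx": 0, "dy": -0.03, "dz": 0.34, "ax": 0, "ay": 0, "az": 0, "hand": 0}
    - {"dx": 0, "dy": -0.03, "dz": 0.34, "ax": 0, "ay": 0, "az": 0, "hand": 0}

```text
clock: 5.72
tool_pos: [0.3883, 0.2765, 0.0234]
eef_rot: [0.685, 0.728, 0.0, 0.0]
contact_force: [0.6, -0.1, -0.3]
opening: 0.006
```

```bash
cat >> h.py <<'E'
def snap(eyes,n,i):
    m=eyes.camera_model(n);p,d=eyes.snapshot(n);np.savez(f"pics/{n}{i}.npz",p=p,d=d,**{k:m[k] for k in("fx","fy","cx","cy","pose")}); cv2.imwrite(f'pics/{n}{i}.png',p[:,:,::-1])
    return load(f'{n}{i}')
# TCP in wrist camera frame, from wrist3
_P=np.load('pics/wrist3.npz')['pose']
CT=np.linalg.inv(_P)@np.array([.3903,.2766,.0715,1])
def truetcp(eyes): return (eyes.camera_model('wrist')['pose']@CT)[:3]
E
python3 - <<'E'
from h import *
from plant import r,eyes
s=st(r); t=truetcp(eyes); print('true',t,'bias',t-s['tool_pos'])
z=snap(eyes,'wrist',4);P=cloud(z)
for v in range(262,310,4): print(v,P[v,312].round(4),z['p'][v,312])
k=(abs(P[...,0]-.55)<.025)&(abs(P[...,1]-.287)<.016)&np.isfinite(P[...,2])
if k.any():print(np.percentile(P[k][:,2],[5,50,95]))
E
```

```text
t5.72 p [0.3883 0.2765 0.0234] tooly yaw 3.50 tz [ 0. -0. -1.] F [ 0.6 -0.1 -0.3] op 0.006 q [-0.66  0.9  -0.09  2.14  0.61  0.12 -1.26]
true [0.38875259 0.27652743 0.0510036 ] bias [4.67863401e-04 3.73315023e-05 2.75785471e-02]
262 [0.3868 0.2953 0.0235] [143  15   9]
266 [0.3868 0.2939 0.0243] [164  17  11]
270 [0.3869 0.2923 0.0243] [170  18   7]
274 [0.387  0.292  0.0279] [27 27 29]
278 [0.3871 0.29   0.027 ] [30 29 30]
282 [0.3872 0.2883 0.0267] [29 27 30]
286 [0.3873 0.2865 0.0263] [30 27 30]
290 [0.3874 0.2855 0.0278] [21 22 23]
294 [0.3874 0.2859 0.0327] [19 21 21]
298 [0.3874 0.2858 0.036 ] [19 20 20]
302 [0.3874 0.2855 0.039 ] [19 20 21]
306 [0.3875 0.2855 0.0423] [18 19 21]
```

Request:
servo_tool:
  deltas:
    - {"dx": 0, "dy": 0, "dz": 0.02, "ax": 0, "ay": 0, "az": 0, "hand": 0}
    - {"dx": 0, "dy": 0, "dz": 0.04, "ax": 0, "ay": 0, "az": 0, "hand": 0}
    - {"dx": 0, "dy": 0, "dz": 0.05, "ax": 0, "ay": 0, "az": 0, "hand": 0}
    - {"dx": 0, "dy": 0, "dz": 0.05, "ax": 0, "ay": 0, "az": 0, "hand": 0}

```text
clock: 6.28
tool_pos: [0.3887, 0.2766, 0.0211]
eef_rot: [0.685, 0.728, 0.001, 0.0]
contact_force: [1.4, -0.4, 6.3]
opening: 0.005
```

Run:
```python
from h import *
from plant import r,eyes
s=st(r); t=truetcp(eyes); print('true',t,'bias',t-s['tool_pos'])
z=snap(eyes,'scene',5);P=cloud(z)
k=(abs(P[...,0]-.55)<.025)&(abs(P[...,1]-.287)<.016)&np.isfinite(P[...,2])
if k.any():print(k.sum(),np.percentile(P[k][:,2],[5,25,50,75,95]))
```

```text
t6.28 p [0.3887 0.2766 0.0211] tooly yaw 3.48 tz [ 0.001  0.    -1.   ] F [ 1.4 -0.4  6.3] op 0.005 q [-0.66  0.91 -0.08  2.14  0.61  0.11 -1.27]
true [0.38914226 0.27659915 0.04867621] bias [ 4.13918969e-04 -7.52404579e-06  2.75645439e-02]
169 [0.02360201 0.04514361 0.04609834 0.04699979 0.04811458]
```

The tile top is at 0.046 and the force is rising (6 N), so the lever is at or near its stop. One more small push.

Request:
servo_tool:
  deltas:
    - {"dx": 0, "dy": 0, "dz": 0.02, "ax": 0, "ay": 0, "az": 0, "hand": 0}
    - {"dx": 0, "dy": 0, "dz": 0.03, "ax": 0, "ay": 0, "az": 0, "hand": 0}
    - {"dx": 0, "dy": 0, "dz": 0.03, "ax": 0, "ay": 0, "az": 0, "hand": 0}

```text
clock: 6.7
tool_pos: [0.3888, 0.2766, 0.0206]
eef_rot: [0.685, 0.728, 0.001, 0.001]
contact_force: [-1.7, -0.9, 21.9]
opening: 0.006
```

The force is 22 N and the motion has stopped, so the lever is on its stop. Next I lift and move over the nest with the jaws open.

Request:
servo_tool:
  deltas:
    - {"dx": 0, "dy": 0, "dz": -0.5, "ax": 0, "ay": 0, "az": 0, "hand": 0}
    - {"dx": 0, "dy": 0, "dz": -1.2, "ax": 0, "ay": 0, "az": 0, "hand": 20}
    - {"dx": 0, "dy": 0, "dz": -2.0, "ax": 0, "ay": 0, "az": 0, "hand": 88}
    - {"dx": 0.0, "dy": 0.7, "dz": -2.0, "ax": 0, "ay": 0, "az": 0, "hand": 88}
    - {"dx": 0.0, "dy": 1.4, "dz": -2.0, "ax": 0, "ay": 0, "az": 0, "hand": 88}
    - {"dx": 0.0, "dy": 2.1, "dz": -2.0, "ax": 0, "ay": 0, "az": 0, "hand": 88}
    - {"dx": 0.0, "dy": 2.1, "dz": -2.0, "ax": 0, "ay": 0, "az": 0, "hand": 88}

```text
clock: 7.58
tool_pos: [0.5171, 0.2831, 0.1384]
eef_rot: [0.687, 0.727, 0.001, 0.001]
contact_force: [-1.0, 0.1, 0.1]
opening: 0.661
```

Run:
```python
from h import *
from plant import r,eyes
s=st(r); t=truetcp(eyes); print('true',t,'bias',t-s['tool_pos'])
z=snap(eyes,'wrist',6);P=cloud(z)
h=cv2.cvtColor(z['p'],cv2.COLOR_RGB2HSV)
k=(h[...,0]>95)&(h[...,0]<120)&(h[...,1]>80)&(P[...,2]>.03)&(abs(P[...,0]-.55)<.05)
q=P[k];print(k.sum(),q.mean(0),cv2.minAreaRect(q[:,:2].astype(np.float32)*1000),np.percentile(q[:,2],[5,50,95]))
c=P[...,:2]-[.55,.287]
k=(abs(c[...,0])<.05)&(abs(c[...,1])<.023)&(P[...,2]>.0415)&(P[...,2]<.051)
q=P[k];print(k.sum(),q.mean(0),cv2.minAreaRect(q[:,:2].astype(np.float32)*1000),np.percentile(q[:,2],[5,50,95]))
k=(P[...,2]>.03)&(P[...,2]<.038)&(abs(c[...,0])<.09)&(abs(c[...,1])<.07)
q=P[k];print('nest',k.sum(),cv2.minAreaRect(q[:,:2].astype(np.float32)*1000))
```

```text
t7.58 p [0.5171 0.2831 0.1384] tooly yaw 3.21 tz [ 0.002  0.    -1.   ] F [-1.   0.1  0.1] op 0.661 q [-0.34  0.79 -0.42  1.76  0.47  0.69 -0.96]
true [0.51749965 0.28308583 0.16596411] bias [3.7266530e-04 1.9419335e-05 2.7569168e-02]
3311 [0.56018249 0.29226328 0.04962528] ((541.1506958007812, 292.8223876953125), (70.67439270019531, 49.44634246826172), 6.947835922241211) [0.04545339 0.04666656 0.04783416]
5970 [0.54992336 0.28880907 0.04631003] ((550.6121215820312, 287.2160339355469), (57.284027099609375, 46.08573532104492), 4.973904609680176) [0.04474014 0.04636414 0.04770578]
nest 18678 ((540.36279296875, 289.08587646484375), (149.0584716796875, 100.48503875732422), 4.244027137756348)
```

View pics/wrist6.png

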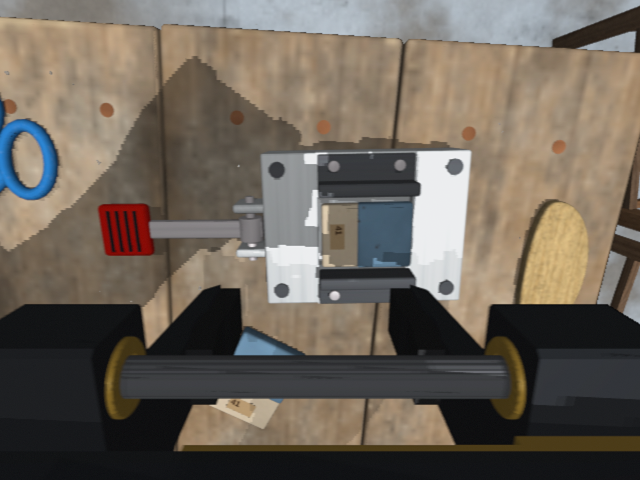

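The wrist view shows the tile raised at (366,235) between the fences, with the lever down at (125,230). The tile centre is (0.5506, 0.287) and its top is at 0.0464. I'll centre over it and descend until the tips are about 40 mm above the table.

Run:
```python
from h import *
from plant import r,eyes
s=st(r)
B=np.array([.0004,0,.0276])
go(s,[tuple(np.array(p)-B)+(3.9,) for p in [(.5505,.287,.16),(.5505,.287,.085),(.5505,.287,.0655)]])
```

```text
t7.62 p [0.5144 0.2834 0.1383] tooly yaw 3.36 tz [-0. -0. -1.] F [-0.8 -1.   0.1] op 0.708 q [-0.34  0.79 -0.42  1.76  0.47  0.69 -0.96]
d [0.024 0.597 0.097] a [-0.004  0.003 -0.089]
d [0.025 0.597 1.347] a [-0.004  0.003 -0.089]
d [0.025 0.598 1.672] a [-0.004  0.003 -0.089]
```

Request:
servo_tool:
  deltas:
    - {"dx": 0.02, "dy": 0.6, "dz": 0.1, "ax": 0, "ay": 0, "az": -0.09, "hand": 88}
    - {"dx": 0.02, "dy": 0.6, "dz": 0.1, "ax": 0, "ay": 0, "az": -0.09, "hand": 88}
    - {"dx": 0.02, "dy": 0.6, "dz": 0.5, "ax": 0, "ay": 0, "az": -0.09, "hand": 88}
    - {"dx": 0.02, "dy": 0.6, "dz": 0.9, "ax": 0, "ay": 0, "az": -0.09, "hand": 88}
    - {"dx": 0.02, "dy": 0.6, "dz": 1.2, "ax": 0, "ay": 0, "az": -0.09, "hand": 88}
    - {"dx": 0.02, "dy": 0.6, "dz": 1.35, "ax": 0, "ay": 0, "az": -0.09, "hand": 88}
    - {"dx": 0.02, "dy": 0.6, "dz": 1.35, "ax": 0, "ay": 0, "az": -0.09, "hand": 88}

```text
clock: 8.5
tool_pos: [0.549, 0.2876, 0.0576]
eef_rot: [0.682, 0.732, -0.001, -0.0]
contact_force: [0.7, 0.3, -0.3]
opening: 0.996
```

Run:
```python
from h import *
from plant import r,eyes
s=st(r);t=truetcp(eyes); print('true',t,'bias',t-s['tool_pos'])
snap(eyes,'wrist',7)
B=np.array([.0004,0,.0276])
go(s,[tuple(np.array(p)-B)+(3.9,) for p in [(.5505,.287,.0655)]])
```

```text
t8.50 p [0.549  0.2876 0.0576] tooly yaw 4.07 tz [-0.001 -0.001 -1.   ] F [ 0.7  0.3 -0.3] op 0.996 q [-0.36  0.94 -0.37  1.69  0.53  0.61 -0.96]
true [0.54950532 0.28761642 0.08515516] bias [4.75992260e-04 3.44900962e-05 2.75567626e-02]
d [-0.011  0.017  0.328] a [-0.009  0.005  0.028]
```

View pics/wrist7.png

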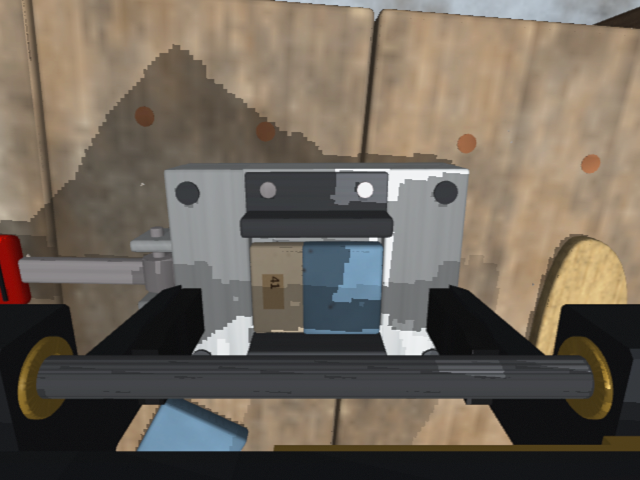

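The jaws at (203…429, 290) straddle the tile (251…382, 285) symmetrically. Next I descend and close gently.

Request:
servo_tool:
  deltas:
    - {"dx": -0.01, "dy": 0.02, "dz": 0.15, "ax": 0, "ay": 0, "az": 0, "hand": 88}
    - {"dx": -0.01, "dy": 0.02, "dz": 0.28, "ax": 0, "ay": 0, "az": 0, "hand": 88}
    - {"dx": -0.01, "dy": 0.02, "dz": 0.33, "ax": 0, "ay": 0, "az": 0, "hand": 88}
    - {"dx": -0.01, "dy": 0.02, "dz": 0.33, "ax": 0, "ay": 0, "az": 0, "hand": 88}
    - {"dx": -0.01, "dy": 0.02, "dz": 0.33, "ax": 0, "ay": 0, "az": 0, "hand": 70}
    - {"dx": -0.01, "dy": 0.02, "dz": 0.33, "ax": 0, "ay": 0, "az": 0, "hand": 60}
    - {"dx": -0.01, "dy": 0.02, "dz": 0.33, "ax": 0, "ay": 0, "az": 0, "hand": 50}
    - {"dx": -0.01, "dy": 0.02, "dz": 0.33, "ax": 0, "ay": 0, "az": 0, "hand": 50}
    - {"dx": -0.01, "dy": 0.02, "dz": 0.33, "ax": 0, "ay": 0, "az": 0, "hand": 50}
  newtons: 10

```text
clock: 9.68
tool_pos: [0.5509, 0.2871, 0.0382]
eef_rot: [0.682, 0.732, 0.0, 0.0]
contact_force: [-0.3, -0.4, 0.8]
opening: 0.619
```

Run:
```python
from h import *
from plant import r,eyes
s=st(r);t=truetcp(eyes); print('true',t,'bias',t-s['tool_pos'],'open mm',s['opening']*88.1)
snap(eyes,'wrist',8)
```

```text
t9.68 p [0.5509 0.2871 0.0382] tooly yaw 4.04 tz [ 0. -0. -1.] F [-0.3 -0.4  0.8] op 0.619 q [-0.36  0.97 -0.35  1.69  0.55  0.58 -0.97]
true [0.55135702 0.28708434 0.06576393] bias [4.24759187e-04 2.57368373e-05 2.75519388e-02] open mm 54.56581368450529
```

View pics/wrist8.png

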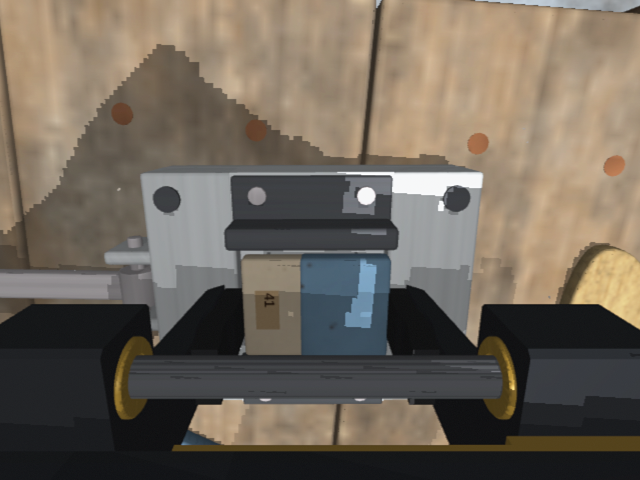

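The jaws stopped at 54.6 mm on the tile's ends, and the tile is seen between the fingers at (316,305). Next I lift it slowly and check.

Request:
servo_tool:
  deltas:
    - {"dx": 0, "dy": 0, "dz": -0.1, "ax": 0, "ay": 0, "az": 0, "hand": 50}
    - {"dx": 0, "dy": 0, "dz": -0.3, "ax": 0, "ay": 0, "az": 0, "hand": 50}
    - {"dx": 0, "dy": 0, "dz": -0.6, "ax": 0, "ay": 0, "az": 0, "hand": 50}
    - {"dx": 0, "dy": 0, "dz": -1.0, "ax": 0, "ay": 0, "az": 0, "hand": 50}
    - {"dx": 0, "dy": 0, "dz": -1.4, "ax": 0, "ay": 0, "az": 0, "hand": 50}
    - {"dx": 0, "dy": 0, "dz": -1.7, "ax": 0, "ay": 0, "az": 0, "hand": 50}
    - {"dx": 0, "dy": 0, "dz": -1.7, "ax": 0, "ay": 0, "az": 0, "hand": 50}
  newtons: 10

```text
clock: 10.6
tool_pos: [0.5519, 0.2877, 0.1421]
eef_rot: [0.682, 0.732, 0.002, 0.0]
contact_force: [0.7, 0.2, -0.7]
opening: 0.62
```

Run:
```python
from h import *
from plant import r,eyes
s=st(r);t=truetcp(eyes); print('true',t,'open mm',s['opening']*88.1)
z=snap(eyes,'wrist',9);P=cloud(z)
h=cv2.cvtColor(z['p'],cv2.COLOR_RGB2HSV)
k=(P[...,2]>.09)&(P[...,2]<t[2]-.007)&(abs(P[...,0]-.551)<.026)&(abs(P[...,1]-.287)<.03)&(z['p'].max(-1)>70)
q=P[k]
if len(q): print(k.sum(),q.mean(0),q.min(0),q.max(0)); A=np.c_[q[:,:2]-q[:,:2].mean(0),np.ones(len(q))]; print('plane',np.linalg.lstsq(A,q[:,2],rcond=None)[0])
B=np.array([.0004,0,.0276])
go(s,[tuple(np.array(p)-B)+(a,) for p,a in [((.58,.1,.17),4),((.6,0,.17),4),((.59,-.12,.17),4),((.5375,-.266,.17),4)]])
```

```text
t10.60 p [0.5519 0.2877 0.1421] tooly yaw 4.03 tz [ 0.003  0.002 -1.   ] F [ 0.7  0.2 -0.7] op 0.620 q [-0.32  0.83 -0.44  1.65  0.47  0.76 -0.9 ]
true [0.55221043 0.28765833 0.16961546] open mm 54.63397597245593
13555 [0.55123857 0.29235726 0.15002192] [0.5250018  0.2687824  0.14128661] [0.5769913  0.31272784 0.15285282]
plane [ 0.02659679 -0.01830542  0.15002192]
d [-3.153  0.242 -0.01 ] a [ 0.03  -0.016  0.004]
d [-4.839  0.457 -0.013] a [ 0.03  -0.016  0.004]
d [-6.823  0.151 -0.017] a [ 0.03  -0.016  0.004]
d [-9.189 -0.893 -0.024] a [ 0.03  -0.016  0.004]
```

View pics/wrist9.png

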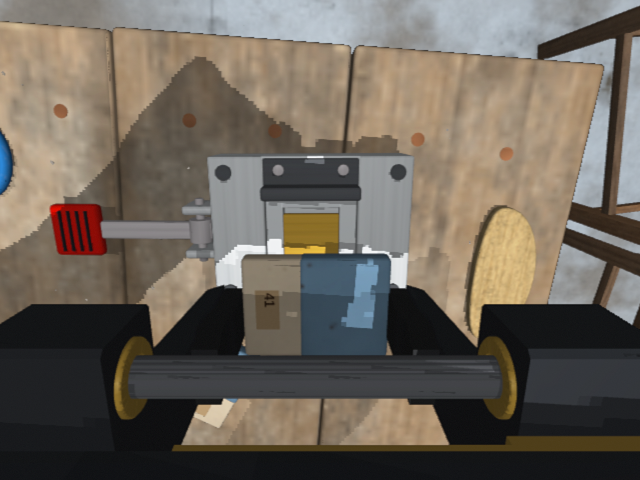

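The tile is held level (plane tilt about 0.03), and the ejector plate and the lowered lever are visible. I'll check that the jars near the bat are out of the gripper's way.

Run:
```python
from h import *
P=cloud(load('top0'))
k=(P[...,2]>.03)&(P[...,0]>.4)&(P[...,0]<.8)&(P[...,1]<-.15)&(P[...,1]>-.42)
q=P[k];print(q.min(0),q.max(0))
for a in np.arange(-.42,-.15,.03):
    s=q[(q[:,1]>a)&(q[:,1]<a+.03)]
    if len(s):print(round(a,2),len(s),s[:,0].min(),s[:,2].max())
```

```text
[ 0.65508842 -0.37110236  0.03005266] [ 0.72140114 -0.22746331  0.09287248]
-0.39 70 0.6666627818698014 0.09090490142625995
-0.36 405 0.6594113140589501 0.09287248140937532
-0.33 377 0.6609436165822539 0.09101239102246139
-0.3 192 0.6574765102584414 0.09116656028190318
-0.27 441 0.6550884159939175 0.0918449866800033
-0.24 185 0.6626274686751845 0.08949211287747727
```

Request:
servo_tool:
  deltas:
    - {"dx": -0.5, "dy": 0.05, "dz": 0, "ax": 0, "ay": 0, "az": 0, "hand": 50}
    - {"dx": -1.2, "dy": 0.1, "dz": 0, "ax": 0, "ay": 0, "az": 0, "hand": 50}
    - {"dx": -1.9, "dy": 0.15, "dz": 0, "ax": 0, "ay": 0, "az": 0, "hand": 50}
    - {"dx": -2.6, "dy": 0.2, "dz": 0, "ax": 0, "ay": 0, "az": 0, "hand": 50}
    - {"dx": -3.3, "dy": 0.25, "dz": 0, "ax": 0, "ay": 0, "az": 0, "hand": 50}
    - {"dx": -4.0, "dy": 0.35, "dz": 0, "ax": 0, "ay": 0, "az": 0, "hand": 50}
    - {"dx": -4.8, "dy": 0.45, "dz": 0, "ax": 0, "ay": 0, "az": 0, "hand": 50}
    - {"dx": -5.5, "dy": 0.3, "dz": 0, "ax": 0, "ay": 0, "az": 0, "hand": 50}
    - {"dx": -6.2, "dy": 0.2, "dz": 0, "ax": 0, "ay": 0, "az": 0, "hand": 50}
    - {"dx": -6.8, "dy": 0.1, "dz": 0, "ax": 0, "ay": 0, "az": 0, "hand": 50}
  newtons: 10

```text
clock: 11.9
tool_pos: [0.5845, -0.1215, 0.1389]
eef_rot: [0.682, 0.731, -0.001, -0.001]
contact_force: [0.0, -0.1, -0.1]
opening: 0.62
```

Run:
```python
from h import *
from plant import r,eyes
s=st(r);t=truetcp(eyes); print('true',t,'open mm',s['opening']*88.1)
B=np.array([.0004,0,.0276])
go(s,[tuple(np.array(p)-B)+(a,) for p,a in [((.53,-.262,.17),4),((.53,-.262,.06),4),((.53,-.262,.0435),4)]])
```

```text
t11.90 p [ 0.5845 -0.1215  0.1389] tooly yaw 3.98 tz [-0.002 -0.    -1.   ] F [ 0.  -0.1 -0.1] op 0.620 q [ 0.41  0.82 -0.5   1.73  0.54  0.74 -0.3 ]
true [ 0.58501255 -0.12152619  0.16642854] open mm 54.58368827505052
d [-2.272 -1.076 -0.056] a [-0.023  0.001 -0.003]
d [-2.272 -1.071  1.777] a [-0.023  0.001 -0.003]
d [-2.272 -1.071  2.052] a [-0.023  0.001 -0.003]
```

Request:
servo_tool:
  deltas:
    - {"dx": -0.7, "dy": -0.3, "dz": 0, "ax": 0, "ay": 0, "az": 0, "hand": 50}
    - {"dx": -1.4, "dy": -0.65, "dz": 0, "ax": 0, "ay": 0, "az": 0, "hand": 50}
    - {"dx": -2.0, "dy": -0.95, "dz": 0, "ax": 0, "ay": 0, "az": 0, "hand": 50}
    - {"dx": -2.27, "dy": -1.07, "dz": 0.1, "ax": 0, "ay": 0, "az": 0, "hand": 50}
    - {"dx": -2.27, "dy": -1.07, "dz": 0.6, "ax": 0, "ay": 0, "az": 0, "hand": 50}
    - {"dx": -2.27, "dy": -1.07, "dz": 1.1, "ax": 0, "ay": 0, "az": 0, "hand": 50}
    - {"dx": -2.27, "dy": -1.07, "dz": 1.5, "ax": 0, "ay": 0, "az": 0, "hand": 50}
    - {"dx": -2.27, "dy": -1.07, "dz": 1.75, "ax": 0, "ay": 0, "az": 0, "hand": 50}
    - {"dx": -2.27, "dy": -1.07, "dz": 1.85, "ax": 0, "ay": 0, "az": 0, "hand": 50}
    - {"dx": -2.27, "dy": -1.07, "dz": 1.85, "ax": 0, "ay": 0, "az": 0, "hand": 50}
  newtons: 10

```text
clock: 13.15
tool_pos: [0.5314, -0.2595, 0.0291]
eef_rot: [0.682, 0.732, 0.0, -0.0]
contact_force: [-0.2, 0.4, 0.2]
opening: 0.619
```

Run:
```python
from h import *
from plant import r,eyes
s=st(r);t=truetcp(eyes); print('true',t,'bias',t-s['tool_pos'],'open mm',s['opening']*88.1)
z=snap(eyes,'wrist',10);P=cloud(z)
for n,k in(('tile',(P[...,2]>.028)&(P[...,2]<t[2]-.01)&(z['p'].max(-1)>60)&(abs(P[...,0]-.53)<.025)&(abs(P[...,1]+.262)<.025)),('bat',(P[...,2]>.008)&(P[...,2]<.02))):
    q=P[k]; print(n,k.sum(),np.percentile(q[:,2],[5,50,95]) if len(q) else 0)
```

```text
t13.15 p [ 0.5314 -0.2595  0.0291] tooly yaw 4.06 tz [ 0.  0. -1.] F [-0.2  0.4  0.2] op 0.619 q [ 0.6   0.97 -0.4   1.79  0.69  0.53 -0.18]
true [ 0.53190626 -0.25950446  0.05668846] bias [4.65890865e-04 2.98032015e-05 2.75829799e-02] open mm 54.57307787634583
tile 12640 [0.03593339 0.03726455 0.03839276]
bat 49121 [0.01355063 0.01466856 0.01572743]
```

View pics/wrist10.png

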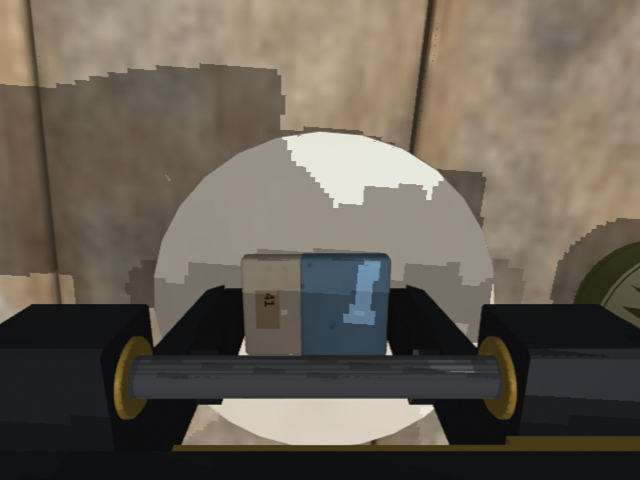

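The tile is at (316,305) over the middle of the bat disc. Its underside is at 0.028 and the bat top at 0.015, so 13 mm remains. I'll lower it and let go.

Request:
servo_tool:
  deltas:
    - {"dx": 0, "dy": 0, "dz": 0.1, "ax": 0, "ay": 0, "az": 0, "hand": 50}
    - {"dx": 0, "dy": 0, "dz": 0.17, "ax": 0, "ay": 0, "az": 0, "hand": 50}
    - {"dx": 0, "dy": 0, "dz": 0.21, "ax": 0, "ay": 0, "az": 0, "hand": 50}
    - {"dx": 0, "dy": 0, "dz": 0.22, "ax": 0, "ay": 0, "az": 0, "hand": 50}
    - {"dx": 0, "dy": 0, "dz": 0.22, "ax": 0, "ay": 0, "az": 0, "hand": 50}
  newtons: 10

```text
clock: 13.82
tool_pos: [0.5312, -0.2599, 0.016]
eef_rot: [0.682, 0.732, 0.0, 0.0]
contact_force: [0.2, 0.2, 0.1]
opening: 0.619
```

Request:
servo_tool:
  deltas:
    - {"dx": 0, "dy": 0, "dz": 0, "ax": 0, "ay": 0, "az": 0, "hand": 60}
    - {"dx": 0, "dy": 0, "dz": 0, "ax": 0, "ay": 0, "az": 0, "hand": 70}
    - {"dx": 0, "dy": 0, "dz": 0, "ax": 0, "ay": 0, "az": 0, "hand": 80}
    - {"dx": 0, "dy": 0, "dz": 0, "ax": 0, "ay": 0, "az": 0, "hand": 80}
    - {"dx": 0, "dy": 0, "dz": 0, "ax": 0, "ay": 0, "az": 0, "hand": 80}
    - {"dx": 0, "dy": 0, "dz": -0.5, "ax": 0, "ay": 0, "az": 0, "hand": 80}
    - {"dx": 0, "dy": 0, "dz": -1.2, "ax": 0, "ay": 0, "az": 0, "hand": 88}
    - {"dx": 0, "dy": 0, "dz": -1.9, "ax": 0, "ay": 0, "az": 0, "hand": 88}
    - {"dx": 0, "dy": 0, "dz": -1.9, "ax": 0, "ay": 0, "az": 0, "hand": 88}

```text
clock: 14.95
tool_pos: [0.5334, -0.2604, 0.1331]
eef_rot: [0.682, 0.731, 0.001, 0.003]
contact_force: [-0.1, -0.4, 1.4]
opening: 0.998
```

```bash
cat > tile.py <<'E'
from h import *
def tile(z,c,lo,hi,rad=.05):
    """tile top: coloured pixels (blue|tan) by height band near c"""
    P=cloud(z)
    k=(P[...,2]>lo)&(P[...,2]<hi)&(np.hypot(P[...,0]-c[0],P[...,1]-c[1])<rad)
    k=cv2.morphologyEx(k.astype(np.uint8),cv2.MORPH_OPEN,np.ones((5,5),np.uint8))
    n,l,stt,_=cv2.connectedComponentsWithStats(k); i=1+stt[1:,4].argmax(); q=P[l==i]
    A=np.c_[q[:,:2]-q[:,:2].mean(0),np.ones(len(q))]; print('n',len(q),'mean',q.mean(0).round(4),'plane',np.linalg.lstsq(A,q[:,2],rcond=None)[0].round(4)); R=cv2.minAreaRect(q[:,:2].astype(np.float32)*1000);print('rect',R); return R
E
python3 - <<'E'
from tile import *
from plant import r,eyes
s=st(r);t=truetcp(eyes); print('true',t,'bias',t-s['tool_pos'],'open mm',s['opening']*88.1)
z=snap(eyes,'wrist',11); tile(z,(.532,-.2595),.019,.03)
E
```

```text
t14.95 p [ 0.5334 -0.2604  0.1331] tooly yaw 4.02 tz [ 0.006 -0.002 -1.   ] F [-0.1 -0.4  1.4] op 0.998 q [ 0.67  0.82 -0.52  1.75  0.58  0.72 -0.09]
true [ 0.53365783 -0.26034933  0.16064315] bias [2.85361460e-04 7.36885853e-05 2.75641291e-02] open mm 87.9578896611231
n 5013 mean [ 0.5317 -0.2563  0.0233] plane [ 0.0204 -0.0032  0.0233]
rect ((531.6961669921875, -257.023681640625), (55.86426544189453, 40.58497619628906), 4.763906955718994)
```

View pics/wrist11.png

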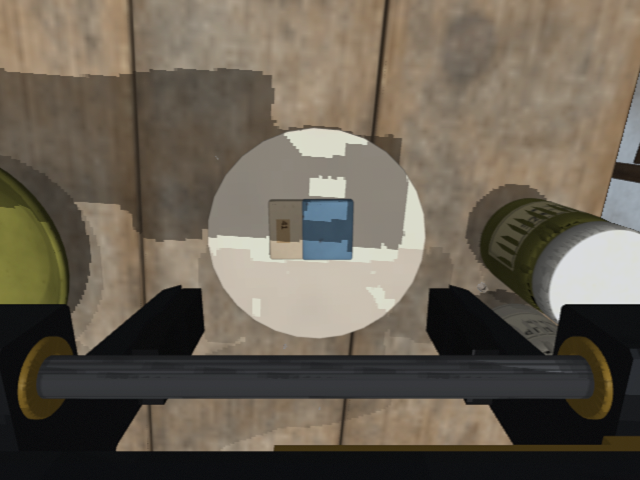

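The tile is flat on the bat at (311,230) in the image. Its position is (0.5317, -0.257), yaw about 4.5°, size 55.9 x 40.6 mm, top 23.3 mm. Next I turn the gripper a quarter turn.

Run:
```python
from h import *
from plant import r,eyes
s=st(r)
B=np.array([.0004,0,.0276])
go(s,[tuple(np.array(p)-B)+(a,) for p,a in [((.5317,-.257,.16),-85.5)]])
```

```text
t15.00 p [ 0.5319 -0.2603  0.1312] tooly yaw 4.02 tz [ 0.003 -0.001 -1.   ] F [-1.1 -0.1 -0.3] op 1.001 q [ 0.67  0.83 -0.52  1.75  0.58  0.72 -0.09]
d [ 0.055 -0.006 -0.021] a [ 2.900e-02 -8.000e-03  1.492e+01]
```

Request:
servo_tool:
  deltas:
    - {"dx": 0, "dy": 0, "dz": 0, "ax": 0, "ay": 0, "az": 1.7, "hand": 75}
    - {"dx": 0, "dy": 0, "dz": 0, "ax": 0, "ay": 0, "az": 3.4, "hand": 75}
    - {"dx": 0, "dy": 0, "dz": 0, "ax": 0, "ay": 0, "az": 5.1, "hand": 75}
    - {"dx": 0, "dy": 0, "dz": 0, "ax": 0, "ay": 0, "az": 6.8, "hand": 75}
    - {"dx": 0, "dy": 0, "dz": 0, "ax": 0, "ay": 0, "az": 8.5, "hand": 75}
    - {"dx": 0, "dy": 0, "dz": 0, "ax": 0, "ay": 0, "az": 10.2, "hand": 75}
    - {"dx": 0, "dy": 0, "dz": 0, "ax": 0, "ay": 0, "az": 11.9, "hand": 75}
    - {"dx": 0, "dy": 0, "dz": 0, "ax": 0, "ay": 0, "az": 13.6, "hand": 75}
    - {"dx": 0, "dy": 0, "dz": 0, "ax": 0, "ay": 0, "az": 14.9, "hand": 75}
    - {"dx": 0, "dy": 0, "dz": 0, "ax": 0, "ay": 0, "az": 14.9, "hand": 75}

```text
clock: 16.25
tool_pos: [0.5303, -0.2596, 0.1286]
eef_rot: [0.999, 0.041, -0.001, -0.0]
contact_force: [-0.4, 0.6, -0.8]
opening: 0.851
```

Run:
```python
from tile import *
from plant import r,eyes
s=st(r);t=truetcp(eyes); print('true',t,'bias',t-s['tool_pos'],'open mm',s['opening']*88.1)
z=snap(eyes,'wrist',12); tile(z,(.532,-.2595),.019,.03)
B=np.array([.0004,0,.0276])
go(s,[tuple(np.array(p)-B)+(a,) for p,a in [((.5317,-.257,.13),-85.5),((.5317,-.257,.0435),-85.5)]])
```

```text
t16.25 p [ 0.5303 -0.2596  0.1286] tooly yaw -85.26 tz [-0.003 -0.    -1.   ] F [-0.4  0.6 -0.8] op 0.851 q [ 0.43  0.79 -0.09  1.77  0.11  0.6  -1.22]
true [ 0.53082862 -0.25917543  0.15619345] bias [0.00056746 0.00043315 0.02756436] open mm 74.94052832783828
n 5116 mean [ 0.5336 -0.2569  0.0234] plane [0.0131 0.0029 0.0234]
rect ((532.2060546875, -256.9552001953125), (55.638614654541016, 40.782588958740234), 3.63332462310791)
d [ 0.022 -0.042  0.437] a [-0.001  0.026  0.039]
d [ 0.026 -0.042  1.879] a [-0.001  0.026  0.039]
```

View pics/wrist12.png

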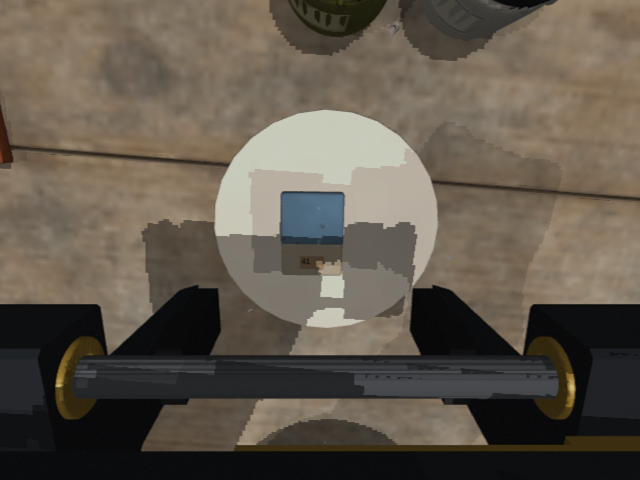

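From the new angle the tile is at (312,233), at (0.532, -0.257) with yaw about 4°, in agreement. Next I descend over its long edges and close.

Request:
servo_tool:
  deltas:
    - {"dx": 0.025, "dy": -0.04, "dz": 0.5, "ax": 0, "ay": 0, "az": 0.05, "hand": 75}
    - {"dx": 0.025, "dy": -0.04, "dz": 1.0, "ax": 0, "ay": 0, "az": 0.05, "hand": 75}
    - {"dx": 0.025, "dy": -0.04, "dz": 1.4, "ax": 0, "ay": 0, "az": 0.05, "hand": 75}
    - {"dx": 0.025, "dy": -0.04, "dz": 1.7, "ax": 0, "ay": 0, "az": 0.05, "hand": 75}
    - {"dx": 0.025, "dy": -0.04, "dz": 1.82, "ax": 0, "ay": 0, "az": 0.05, "hand": 75}
    - {"dx": 0.025, "dy": -0.04, "dz": 1.87, "ax": 0, "ay": 0, "az": 0.05, "hand": 75}
    - {"dx": 0.025, "dy": -0.04, "dz": 1.87, "ax": 0, "ay": 0, "az": 0.05, "hand": 75}

```text
clock: 17.18
tool_pos: [0.5329, -0.2576, 0.0182]
eef_rot: [0.999, 0.038, 0.0, 0.0]
contact_force: [0.4, 0.6, 0.4]
opening: 0.851
```

Request:
servo_tool:
  deltas:
    - {"dx": 0, "dy": 0, "dz": 0, "ax": 0, "ay": 0, "az": 0, "hand": 60}
    - {"dx": 0, "dy": 0, "dz": 0, "ax": 0, "ay": 0, "az": 0, "hand": 50}
    - {"dx": 0, "dy": 0, "dz": 0, "ax": 0, "ay": 0, "az": 0, "hand": 44}
    - {"dx": 0, "dy": 0, "dz": 0, "ax": 0, "ay": 0, "az": 0, "hand": 36}
    - {"dx": 0, "dy": 0, "dz": 0, "ax": 0, "ay": 0, "az": 0, "hand": 36}
    - {"dx": 0, "dy": 0, "dz": 0, "ax": 0, "ay": 0, "az": 0, "hand": 36}
  newtons: 10

```text
clock: 17.92
tool_pos: [0.5325, -0.2574, 0.0178]
eef_rot: [0.999, 0.038, 0.0, 0.0]
contact_force: [-0.9, -0.5, 2.1]
opening: 0.453
```

Run:
```python
from tile import *
from plant import r,eyes
s=st(r);t=truetcp(eyes); print('true',t,'bias',t-s['tool_pos'],'open mm',s['opening']*88.1)
```

```text
t17.93 p [ 0.5325 -0.2574  0.0178] tooly yaw -85.66 tz [ 0. -0. -1.] F [-0.9 -0.5  2.1] op 0.453 q [ 0.41  0.96 -0.06  1.8   0.14  0.38 -1.25]
true [ 0.53305197 -0.25699459  0.04544978] bias [0.00051446 0.00040293 0.02760907] open mm 39.90931460796626
```

The jaws are shut on 40 mm (tile width 41), but the grip is 2 mm higher than planned. I'll re-grip lower.

Request:
servo_tool:
  deltas:
    - {"dx": 0, "dy": 0, "dz": 0, "ax": 0, "ay": 0, "az": 0, "hand": 55}
    - {"dx": 0, "dy": 0, "dz": 0, "ax": 0, "ay": 0, "az": 0, "hand": 55}
    - {"dx": 0, "dy": 0, "dz": 0.03, "ax": 0, "ay": 0, "az": 0, "hand": 55}
    - {"dx": 0, "dy": 0, "dz": 0.04, "ax": 0, "ay": 0, "az": 0, "hand": 55}
    - {"dx": 0, "dy": 0, "dz": 0.04, "ax": 0, "ay": 0, "az": 0, "hand": 36}
    - {"dx": 0, "dy": 0, "dz": 0.04, "ax": 0, "ay": 0, "az": 0, "hand": 36}
    - {"dx": 0, "dy": 0, "dz": 0.04, "ax": 0, "ay": 0, "az": 0, "hand": 36}
    - {"dx": 0, "dy": 0, "dz": 0.04, "ax": 0, "ay": 0, "az": 0, "hand": 36}
  newtons: 12

```text
clock: 18.92
tool_pos: [0.5325, -0.2574, 0.0153]
eef_rot: [0.999, 0.038, 0.0, 0.0]
contact_force: [0.1, 0.1, -0.7]
opening: 0.448
```

Request:
servo_tool:
  deltas:
    - {"dx": 0, "dy": 0, "dz": -0.1, "ax": 0, "ay": 0, "az": 0, "hand": 36}
    - {"dx": 0, "dy": 0, "dz": -0.3, "ax": 0, "ay": 0, "az": 0, "hand": 36}
    - {"dx": 0, "dy": 0, "dz": -0.7, "ax": 0, "ay": 0, "az": 0, "hand": 36}
    - {"dx": 0, "dy": 0, "dz": -1.2, "ax": 0, "ay": 0, "az": 0, "hand": 36}
    - {"dx": 0, "dy": 0, "dz": -1.7, "ax": 0, "ay": 0, "az": 0, "hand": 36}
    - {"dx": 0, "dy": 0, "dz": -2.0, "ax": 0, "ay": 0, "az": 0, "hand": 36}
    - {"dx": 0, "dy": 0, "dz": -2.0, "ax": 0, "ay": 0, "az": 0, "hand": 36}

```text
clock: 19.8
tool_pos: [0.5335, -0.2579, 0.1374]
eef_rot: [0.999, 0.038, 0.002, 0.001]
contact_force: [0.3, -0.2, -0.8]
opening: 0.451
```

Run:
```python
from tile import *
from plant import r,eyes
s=st(r);t=truetcp(eyes); print('true',t,'bias',t-s['tool_pos'],'open mm',s['opening']*88.1)
z=snap(eyes,'wrist',13);P=cloud(z)
k=(P[...,2]>t[2]-.026)&(P[...,2]<t[2]-.014)&(z['p'].max(-1)>60)&(abs(P[...,1]-t[1])<.018)
q=P[k];A=np.c_[q[:,:2]-q[:,:2].mean(0),np.ones(len(q))]; print(len(q),q.mean(0),q.min(0),q.max(0),np.linalg.lstsq(A,q[:,2],rcond=None)[0])
B=np.array([.0005,.0003,.0276])
go(s,[tuple(np.array(p)-B)+(a,) for p,a in [((.598,-.017,.16),-83)]])
```

```text
t19.80 p [ 0.5335 -0.2579  0.1374] tooly yaw -85.68 tz [ 0.004 -0.002 -1.   ] F [ 0.3 -0.2 -0.8] op 0.451 q [ 0.42  0.77 -0.09  1.76  0.11  0.61 -1.23]
true [ 0.53395887 -0.25744293  0.16503037] bias [0.00041718 0.00047088 0.02761944] open mm 39.69542785387824
10435 [ 0.54073043 -0.25742284  0.14561047] [ 0.51545872 -0.27544232  0.13904892] [ 0.56232521 -0.23944662  0.14812549] [ 0.0107403  -0.00203409  0.14561047]
d [ 1.365 -3.919  0.081] a [ 0.019 -0.034 -0.446]
```

View pics/wrist13.png

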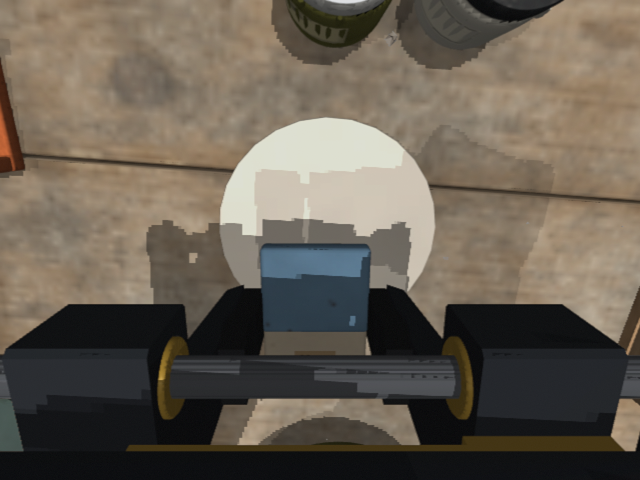

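The tile is held level at (316,290) and centred lengthwise on the fingers (its far edge is 28.4 mm from the TCP). I'll stop short of the setter so the wrist camera can measure it unobstructed.

Run:
```python
from h import *
from plant import r
s=st(r);B=np.array([.0005,.0003,.0276])
go(s,[tuple(np.array(p)-B)+(a,) for p,a in [((.525,-.02,.185),-83)]])
```

```text
t19.85 p [ 0.5328 -0.2576  0.1362] tooly yaw -85.67 tz [ 0.002 -0.001 -1.   ] F [-0.2 -0.6 -1.3] op 0.448 q [ 0.42  0.77 -0.09  1.76  0.11  0.61 -1.23]
d [ 0.162 -3.953 -0.356] a [ 0.008 -0.014 -0.445]
```

Request:
servo_tool:
  deltas:
    - {"dx": 0.0, "dy": -0.4, "dz": -0.1, "ax": 0, "ay": 0, "az": -0.1, "hand": 36}
    - {"dx": 0.05, "dy": -1.0, "dz": -0.3, "ax": 0, "ay": 0, "az": -0.2, "hand": 36}
    - {"dx": 0.1, "dy": -1.7, "dz": -0.4, "ax": 0, "ay": 0, "az": -0.3, "hand": 36}
    - {"dx": 0.1, "dy": -2.4, "dz": -0.4, "ax": 0, "ay": 0, "az": -0.4, "hand": 36}
    - {"dx": 0.15, "dy": -3.1, "dz": -0.4, "ax": 0, "ay": 0, "az": -0.45, "hand": 36}
    - {"dx": 0.15, "dy": -3.6, "dz": -0.4, "ax": 0, "ay": 0, "az": -0.45, "hand": 36}
    - {"dx": 0.15, "dy": -3.95, "dz": -0.4, "ax": 0, "ay": 0, "az": -0.45, "hand": 36}
    - {"dx": 0.15, "dy": -3.95, "dz": -0.4, "ax": 0, "ay": 0, "az": -0.45, "hand": 36}
    - {"dx": 0.15, "dy": -3.95, "dz": -0.4, "ax": 0, "ay": 0, "az": -0.45, "hand": 36}

```text
clock: 20.98
tool_pos: [0.5232, -0.0217, 0.1589]
eef_rot: [0.998, 0.061, -0.0, 0.001]
contact_force: [0.7, -0.8, 0.3]
opening: 0.452
```

Run:
```python
from tile import *
from plant import r,eyes
s=st(r);t=truetcp(eyes); print('true',t,'bias',t-s['tool_pos'],'open mm',s['opening']*88.1)
z=snap(eyes,'wrist',14);P=cloud(z)
h=cv2.cvtColor(z['p'],cv2.COLOR_RGB2HSV)
red=(h[...,0]<16)&(h[...,1]>140)&(abs(P[...,0]-.598)<.07)&(abs(P[...,1]+.017)<.07)
for lo,hi in((.005,.05),(.030,.038),(.009,.018)):
    k=red&(P[...,2]>lo)&(P[...,2]<hi); q=P[k]; print(lo,k.sum(),cv2.minAreaRect(q[:,:2].astype(np.float32)*1000),np.median(q[:,2]))
```

```text
t20.98 p [ 0.5232 -0.0217  0.1589] tooly yaw -83.03 tz [-0.001 -0.001 -1.   ] F [ 0.7 -0.8  0.3] op 0.452 q [-0.02  0.67 -0.05  1.95  0.06  0.52 -1.56]
true [ 0.52375936 -0.02129045  0.18647782] bias [0.0005287  0.00045679 0.02759411] open mm 39.78527640357073
0.005 12497 ((597.4312744140625, -16.27399444580078), (82.58428955078125, 65.865234375), 6.910133361816406) 0.01251107499713855
0.03 3154 ((597.4429321289062, -16.154678344726562), (82.58346557617188, 65.06905364990234), 6.989199638366699) 0.03352396126666321
0.009 8905 ((597.7262573242188, -16.159503936767578), (63.98902130126953, 65.78587341308594), 7.006747245788574) 0.011912755936388852
```

View pics/wrist14.png

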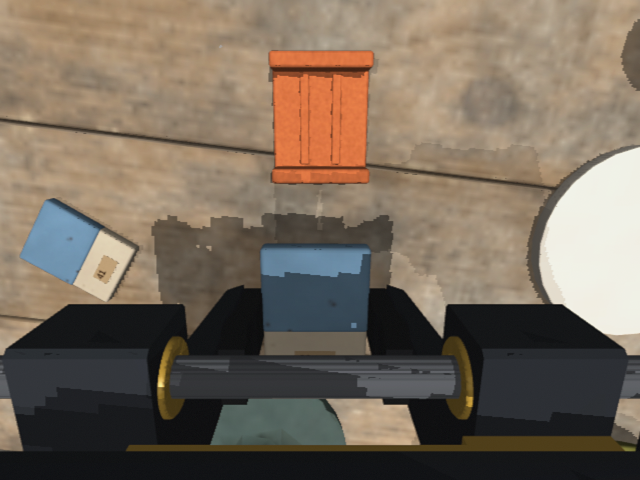

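The setter at (321,117) measures 82.6 x 65.9 mm, centred at (0.5975, -0.0162), yaw 7.0°. This matches both the given sizes and the top view.

Run:
```python
from tile import *
from plant import r,eyes
s=st(r);t=truetcp(eyes); z=load('wrist14');P=cloud(z);R=Rn.from_quat(s['eef_rot'])
Q=(P-t)@R.as_matrix()
k=(Q[...,2]<.026)&(Q[...,2]>.014)&(z['p'].max(-1)>60)&(abs(Q[...,1])<.018)
q=Q[k];print(np.percentile(q[:,0],[0,1,50,99,100]),np.percentile(q[:,2],[5,50,95]))
# border tan/blue: glaze covers half -> centre? 
h=cv2.cvtColor(z['p'],cv2.COLOR_RGB2HSV);kb=k&(h[...,0]>95)&(h[...,0]<120)&(h[...,1]>80);print('blue x',np.percentile(Q[kb][:,0],[1,99]))
B=np.array([.0005,.0004,.0276])
go(s,[tuple(np.array(p)-B)+(a,) for p,a in [((.5975,-.0162,.186),-83),((.5975,-.0162,.08),-83),((.5975,-.0162,.055),-83),((.5975,-.0162,.0435),-83)]])
```

```text
t21.02 p [ 0.5233 -0.022   0.159 ] tooly yaw -83.08 tz [-0.001 -0.001 -1.   ] F [ 0.1 -0.  -1.2] op 0.448 q [-0.02  0.67 -0.05  1.95  0.06  0.52 -1.56]
[-0.01706468 -0.01625236  0.00744361  0.02689673  0.02725587] [0.01838765 0.01946502 0.02091258]
blue x [-0.005701    0.02693681]
d [1.23  0.058 0.009] a [ 0.01   0.007 -0.013]
d [1.231 0.056 1.776] a [ 0.01   0.007 -0.013]
d [1.232 0.056 2.192] a [ 0.01   0.007 -0.013]
d [1.232 0.056 2.384] a [ 0.01   0.007 -0.013]
```

Request:
servo_tool:
  deltas:
    - {"dx": 0.4, "dy": 0.03, "dz": 0, "ax": 0, "ay": 0, "az": 0, "hand": 36}
    - {"dx": 0.9, "dy": 0.05, "dz": 0, "ax": 0, "ay": 0, "az": 0, "hand": 36}
    - {"dx": 1.24, "dy": 0.06, "dz": 0.2, "ax": 0, "ay": 0, "az": 0, "hand": 36}
    - {"dx": 1.24, "dy": 0.06, "dz": 0.8, "ax": 0, "ay": 0, "az": 0, "hand": 36}
    - {"dx": 1.24, "dy": 0.06, "dz": 1.3, "ax": 0, "ay": 0, "az": 0, "hand": 36}
    - {"dx": 1.24, "dy": 0.06, "dz": 1.65, "ax": 0, "ay": 0, "az": 0, "hand": 36}
    - {"dx": 1.24, "dy": 0.06, "dz": 1.75, "ax": 0, "ay": 0, "az": 0, "hand": 36}
    - {"dx": 1.24, "dy": 0.06, "dz": 1.75, "ax": 0, "ay": 0, "az": 0, "hand": 36}

```text
clock: 22.02
tool_pos: [0.5979, -0.0158, 0.0544]
eef_rot: [0.998, 0.061, -0.0, 0.0]
contact_force: [0.8, -0.7, 0.4]
opening: 0.45
```

Run:
```python
from tile import *
from plant import r,eyes
z=snap(eyes,'wrist',15);P=cloud(z)
s=st(r);t=truetcp(eyes); print('true',t,'bias',t-s['tool_pos'],'open mm',s['opening']*88.1)
R=Rn.from_quat(s['eef_rot']); Q=(P-t)@R.as_matrix()
k=(Q[...,2]<.026)&(Q[...,2]>.014)&(z['p'].max(-1)>60)&(abs(Q[...,1])<.018); print('tile far edge',np.percentile(Q[k][:,0],99.5))
h=cv2.cvtColor(z['p'],cv2.COLOR_RGB2HSV)
k=(h[...,0]<16)&(h[...,1]>140)&(P[...,2]>.029)&(P[...,2]<.038)&(P[...,0]>.6)&(P[...,0]<.67)&(abs(Q[...,1])<.03); print('far wall x in tool',k.sum(),np.percentile(Q[k][:,0],[2,50,98]),'y',np.percentile(Q[k][:,1],[1,99]), 'z',np.median(P[k][:,2]))
B=np.array([.0005,.0004,.0276])
go(s,[tuple(np.array(p)-B)+(a,) for p,a in [((.598,-.0162,.0435),-83)]])
```

```text
t22.07 p [ 0.5983 -0.0155  0.0549] tooly yaw -83.01 tz [ 0.001 -0.    -1.   ] F [ 0.4 -1.  -0.3] op 0.447 q [-0.03  0.91 -0.04  1.77  0.07  0.46 -1.56]
true [ 0.59877024 -0.01509755  0.08249417] bias [0.00046385 0.00042854 0.02758568] open mm 39.37141845864434
tile far edge 0.026589057866612423
far wall x in tool 3374 [0.03049678 0.03582317 0.04020123] y [-0.02934605  0.02943349] z 0.03350696617687056
d [-0.016  0.016  0.65 ] a [ 0.004 -0.01  -0.002]
```

View pics/wrist15.png

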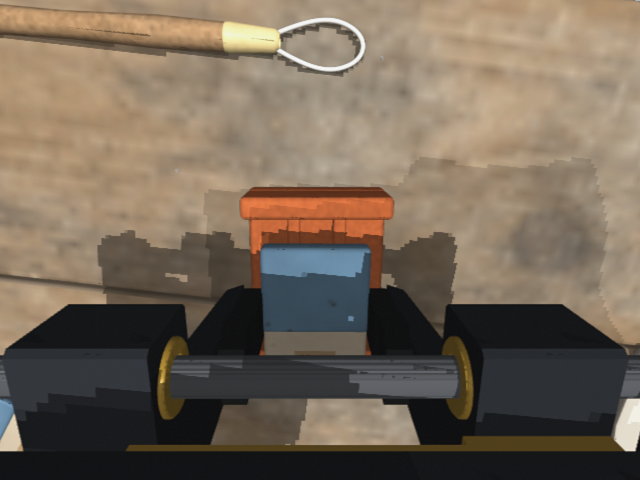

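The tile at (316,290) lies between the setter walls. The gap ahead of it is about 3.5 mm, as it should be, so I lower it slowly.

Request:
servo_tool:
  deltas:
    - {"dx": -0.01, "dy": 0.015, "dz": 0.15, "ax": 0, "ay": 0, "az": 0, "hand": 36}
    - {"dx": -0.01, "dy": 0.015, "dz": 0.3, "ax": 0, "ay": 0, "az": 0, "hand": 36}
    - {"dx": -0.01, "dy": 0.015, "dz": 0.4, "ax": 0, "ay": 0, "az": 0, "hand": 36}
    - {"dx": -0.01, "dy": 0.015, "dz": 0.5, "ax": 0, "ay": 0, "az": 0, "hand": 36}
    - {"dx": -0.01, "dy": 0.015, "dz": 0.57, "ax": 0, "ay": 0, "az": 0, "hand": 36}
    - {"dx": -0.01, "dy": 0.015, "dz": 0.62, "ax": 0, "ay": 0, "az": 0, "hand": 36}
    - {"dx": -0.01, "dy": 0.015, "dz": 0.62, "ax": 0, "ay": 0, "az": 0, "hand": 36}

```text
clock: 22.95
tool_pos: [0.5972, -0.0158, 0.0169]
eef_rot: [0.998, 0.061, -0.0, 0.0]
contact_force: [0.5, 0.2, -0.9]
opening: 0.451
```

Run:
```python
from tile import *
from plant import r,eyes
z=snap(eyes,'wrist',16);P=cloud(z)
s=st(r);t=truetcp(eyes); print('true',t,'open mm',s['opening']*88.1)
R=Rn.from_quat(s['eef_rot']); Q=(P-t)@R.as_matrix()
k=(Q[...,2]<.026)&(Q[...,2]>.014)&(z['p'].max(-1)>60)&(abs(Q[...,1])<.018)&(Q[...,0]<.0285); print('tile far edge',np.percentile(Q[k][:,0],99.5),'z',np.median(P[k][:,2]))
```

```text
t23.00 p [ 0.5974 -0.0158  0.0172] tooly yaw -82.96 tz [ 0. -0. -1.] F [-0.1  0.9 -0.3] op 0.451 q [-0.03  0.97 -0.03  1.78  0.07  0.39 -1.57]
true [ 0.59785708 -0.01539367  0.04472031] open mm 39.723577774275135
tile far edge 0.026861092347836 z 0.025142518556302285
```

View pics/wrist16.png

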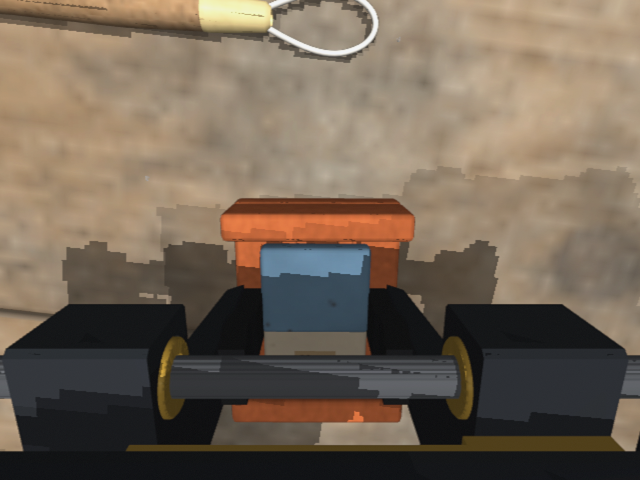

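The tile is in the bay between the walls at (316,290), about 1.5 mm above the ribs. I'll lower it the rest of the way, open, and rise straight up.

Request:
servo_tool:
  deltas:
    - {"dx": 0, "dy": 0, "dz": 0.015, "ax": 0, "ay": 0, "az": 0, "hand": 36}
    - {"dx": 0, "dy": 0, "dz": 0.025, "ax": 0, "ay": 0, "az": 0, "hand": 36}
    - {"dx": 0, "dy": 0, "dz": 0.025, "ax": 0, "ay": 0, "az": 0, "hand": 36}
    - {"dx": 0, "dy": 0, "dz": 0.025, "ax": 0, "ay": 0, "az": 0, "hand": 45}
    - {"dx": 0, "dy": 0, "dz": 0.025, "ax": 0, "ay": 0, "az": 0, "hand": 55}
    - {"dx": 0, "dy": 0, "dz": 0.025, "ax": 0, "ay": 0, "az": 0, "hand": 62}
    - {"dx": 0, "dy": 0, "dz": 0.025, "ax": 0, "ay": 0, "az": 0, "hand": 62}
    - {"dx": 0, "dy": 0, "dz": 0.025, "ax": 0, "ay": 0, "az": 0, "hand": 62}

```text
clock: 24.0
tool_pos: [0.5973, -0.0158, 0.0156]
eef_rot: [0.998, 0.061, 0.0, 0.0]
contact_force: [0.2, 0.3, 0.2]
opening: 0.704
```

Request:
servo_tool:
  deltas:
    - {"dx": 0, "dy": 0, "dz": -0.2, "ax": 0, "ay": 0, "az": 0, "hand": 62}
    - {"dx": 0, "dy": 0, "dz": -0.7, "ax": 0, "ay": 0, "az": 0, "hand": 62}
    - {"dx": 0, "dy": 0, "dz": -1.4, "ax": 0, "ay": 0, "az": 0, "hand": 70}
    - {"dx": 0, "dy": 0, "dz": -2.0, "ax": 0, "ay": 0, "az": 0, "hand": 80}
    - {"dx": -0.3, "dy": 0, "dz": -2.3, "ax": 0, "ay": 0, "az": 0, "hand": 80}
    - {"dx": -0.3, "dy": 0, "dz": -2.3, "ax": 0, "ay": 0, "az": 0, "hand": 80}
    - {"dx": -0.3, "dy": 0, "dz": -2.3, "ax": 0, "ay": 0, "az": 0, "hand": 80}

```text
clock: 24.88
tool_pos: [0.5797, -0.0179, 0.1534]
eef_rot: [0.998, 0.061, 0.0, -0.0]
contact_force: [0.0, -0.3, -0.9]
opening: 0.909
```

Run:
```python
from tile import *
from plant import r,eyes
z=snap(eyes,'wrist',17);P=cloud(z);s=st(r)
h=cv2.cvtColor(z['p'],cv2.COLOR_RGB2HSV)
red=(h[...,0]<16)&(h[...,1]>140)&(abs(P[...,0]-.598)<.07)&(abs(P[...,1]+.017)<.07)&(P[...,2]>.005)
q=P[red];S=cv2.minAreaRect(q[:,:2].astype(np.float32)*1000);print('setter',S)
k=~red&(P[...,2]>.018)&(P[...,2]<.03)&(abs(P[...,0]-.5975)<.035)&(abs(P[...,1]+.016)<.03)
k=cv2.morphologyEx(k.astype(np.uint8),cv2.MORPH_OPEN,np.ones((5,5),np.uint8))>0
q=P[k];T=cv2.minAreaRect(q[:,:2].astype(np.float32)*1000);print('tile',T,np.percentile(q[:,2],[5,50,95]))
A=np.c_[q[:,:2]-q[:,:2].mean(0),np.ones(len(q))]; print('plane',np.linalg.lstsq(A,q[:,2],rcond=None)[0].round(4))
d=np.array(T[0])-S[0];a=np.radians(7);print('rel setter mm',d@[np.cos(a),np.sin(a)],d@[-np.sin(a),np.cos(a)])
```

```text
t24.93 p [ 0.5796 -0.0178  0.1529] tooly yaw -82.95 tz [-0.001  0.    -1.   ] F [ 0.4  0.1 -0.2] op 0.909 q [-0.02  0.74 -0.05  1.79  0.06  0.62 -1.55]
setter ((597.8876953125, -16.314590454101562), (82.5866928100586, 65.43559265136719), 6.915332794189453)
tile ((596.8407592773438, -15.619327545166016), (55.70999526977539, 40.50456619262695), 6.969675540924072) [0.02202672 0.02339705 0.02467391]
plane [0.0165 0.0025 0.0234]
rel setter mm -0.9544010985030317 0.8176699318346086
```

View pics/wrist17.png

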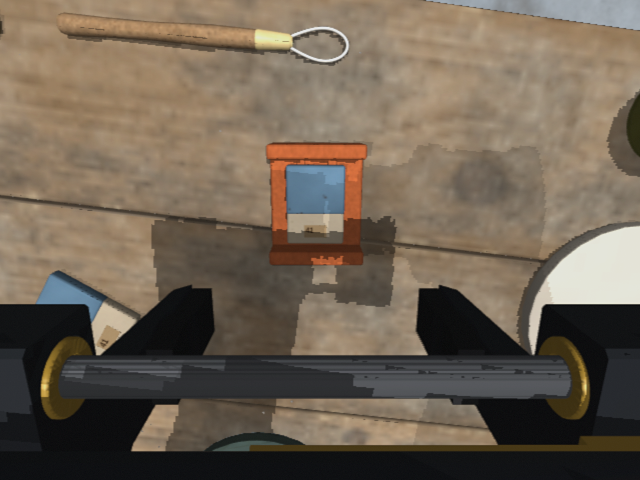

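The tile lies flat in the setter at (316,204), blue face up. It is offset (-1.0, +0.8) mm, turned by less than 0.1°, and its top is at 23.4 mm. The robot is clear of everything, so I'm handing in.

Run:
```python
from plant import r
print(r.finish_job())
```

```text
the job is handed in; nothing more can be done
None
```

The job is handed in at about 25 s of the 70 s allowed; no verdict is reported. I pressed the lever to its stop, laid the tile flat on the bat by its short ends and let go, then re-gripped it by its long edges and laid it in the setter.

**Last checks, from the wrist camera:**
- **Lever:** it stopped moving at 22 N. The tile top read about 46.5 mm against the expected 47, so fully down is inferred from the stop and the tile height; I did not measure the lever angle.
- **Bat:** the tile lay flat about 11 mm from the bat's centre, well inside 60 mm, with its top at 23.3 mm.
- **Setter:** the tile is flat and blue face up, (-1.0, +0.8) mm from the setter's centre. It is turned less than 0.1° from the setter's axis, with its underside at about 14.4 mm. The gripper is open, raised about 140 mm and touching nothing.

**What disagreed:** the reported TCP height read a steady 27.6 mm too low against the depth cameras and the gripper's own geometry. My first press therefore went only about a third of the way. I corrected for that offset and judged heights by camera from then on.

The first long-edge grip was 2 mm too high on the tile, so I opened and re-gripped it lower before lifting.

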